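# Kit the sloping set-up board to its drawn layout and lock it

### The arm

A 6-joint arm with a two-finger parallel gripper is mounted at the origin on a cart in front of the work surface, level with it; the furniture and walls round the work are solid. World frame = base frame: x ahead of the robot, y to its left, z up, the work surface at z = 0. Lengths are in m, angles in rad, forces in N, time in s.
With the tool pointing down it reaches from about 0.225 to 0.875 m from the base axis. Payload 3.4 kg.
Tool frame: the origin (TCP) lies at the very end of the fingers, on their centre line; the grasp point (between the pads) lies manip.pinch_z behind it (manip.pinch_z is the distance from the TCP to the grasp point, in m); z points along the fingers, y is the direction in which the jaws open and shut (so a half turn about z gives the same grasp; the last joint's range is limited). The gripper opens to 85 mm and grips with 20 to 120 N. Pads are 22 mm wide; open, the fingers measure 114 mm over their backs; the gripper's body (76 mm by 85 mm) begins 54 mm behind the grasp point. The pads swing forward as they close: fully open they stand 13 mm farther back than shut.
Start: joints at [-1.243, 0.276, 1.505, -0, 1.361, -0.121], TCP at [0.249, -0.518, 0.231] pointing down, gripper open.
Joint ranges: [-2.89, 2.89], [-0.75, 2.08], [0.22, 2.7], [-1.18, 4.32], [0.11, 2.71], [-2.7, 2.7]. Speed limits (rad/s): [2.57, 2.57, 3.14, 3.14, 3.14, 3.14].

### API

Orientations are given as a unit quaternion [w, x, y, z].
In Python, from rig import manip, imaging, workorder gives the robot as it stands.
- The arm moves only by the tool apply_moves, never from a script. Its argument "moves" is one flat list of numbers, 7 for each row, row after row: the finger opening in m, from 0 to 0.0854, then the shift along the tool's x, y, z in m, then the turn, a rotation vector about the tool's x, y, z in rad. In form: [jaw, tx, ty, tz, rx, ry, rz, jaw, tx, ty, tz, rx, ry, rz, ...]. A call has exactly 8 rows; each row shifts and turns the pose as measured when the row begins, along the tool's axes as they then stand; what a row does not reach is not made up. A row lasts 1/12 s, in which the tool goes at most 41.7 mm and 7.16 degrees, less where a joint would pass 70% of its speed; a pose out of reach is approached as far as the arm can. A call with a gripper value outside its range is refused whole. The fingers move at their own pace and stop on an object; "newtons" is the grip in N (left out, the last holds). Time passes only in rows, so rows that do not move let the fingers close, or fill a call up. It gives the time, the measured TCP pose, the force and the opening at its end, in the units of the state.
- manip.get_state(): the state, without advancing time (a new reading comes with each control period).
- imaging.get_image(name): name is "scene" or "top" or "wrist"; returns a dict with "image" (480x640x3 uint8, red, green, blue), "range_z" (480x640 float32, m along the optical axis (not along the pixel's ray), 0 where there is no reading), "fx", "fy", "cx", "cy" (pixels), "R" (3x3) and "t" (3): a world point X has camera coordinates R X + t. Camera axes: x right, y down, z forward; pixel columns grow to the right and rows downward; lengths in m; the calibration is good to about 2 mm. A picture is of the moment at which its call begins.
- workorder.sign_off(): hands the job in, once; it reports no verdict.
The state is a dict: "clock": time; "qpos": joint angles; "qd": joint speeds; "effort": joint torques, N m; "position": TCP position; "ee_rot": TCP orientation; "contact_force": force on the tool from outside, world axes, zero at the start; "moment": the same for the moment, N m; "width": finger opening in m.
Only numpy, scipy, OpenCV 4.12 (cv2) and the standard library are available. Lean on these libraries where they do the work, as an engineer would, in place of code of your own. Each camera call takes 0.05 s, during which the arm holds its last target.

### The job

Kit the sloping board to its drawn layout: clip the set-up block onto the large outline, held between its metal ledge and the orange spring jaw; lay the wedge flat on the middle outline with its thick end on the red mark, and the nut flat on the round one, each centred and pushed down the slope until it rests against its little ledge. When all three lie in place, swing the red keeper bar up and over the wedge and nut right up to its stop, and leave the other things on the bench where they are.

Things in the scene. Friction and masses are not known exactly. Their poses are not given: they have to be found in the camera images.
- kit_face: Face of a fixed plywood board, 215 mm up the slope by 265 mm wide, sloping 0.45 rad (26 deg) toward the robot. Origin: centre of the face, on its surface, 90 mm above the table. x points up the slope, y left along the face, z out of the face (approach along -z with the tool tilted). Parts do not slide down it by themselves. Each spot drawn on it has an aluminium ledge 6 mm high, 8 thick, at its lower edge.
- block_spot (a point): Where the set-up block's origin lies when home (axes as kit_face; face frame -5, 75, 0 mm): centre of the drawn yellow, black-edged 104 x 44 mm rectangle, long along x. Its ledge's upper face is 50 mm below (x -55), its spring jaw above.
- wedge_spot (a point): Where the wedge's origin lies when home (axes as kit_face; face frame -5, 2, 0 mm): centre of the middle yellow rectangle, 104 x 30 mm, long along x, red mark at its lower end. Its ledge's upper face is 50 mm below (x -55).
- nut_spot (a point): Where the nut's origin lies when home (axes as kit_face; face frame 30, -59, 0 mm): centre of a yellow disc 32 mm wide. Its ledge's upper face is 13.2 mm below (x 16.8).
- spring_jaw (a joint): Orange sprung jaw, 40 mm wide, 20 high, above the block's spot. Value (m): how far it is pushed up the slope, 0 to 0.030. At 0 its lower face is at x 37 mm of the face frame, 92 above the ledge: the 100 mm block must push it up over 8 mm (3.5 N at first, 6.3 N at 8 mm, 7.7 N at 12 mm) before its lower end can drop behind the ledge; the jaw then holds it against the ledge.
- keeper (a joint): Red keeper bar turning about a normal to the face at x 30, y -115 mm of the face frame. 0: parked, pointing down the slope; 1.571: closed, pointing left (+y) across nut and wedge; clockwise from in front. 16 mm wide, 24 to 30 above the face, 126 long, with a rubber pad (16 above the face) that ends over the nut. A stiff hinge (0.12 Nm, about 1 N at the knob) with a stop at either end; stays where left.
- keeper_knob (a point): On the axis of the keeper's upright round black knob, 14 mm in diameter, standing 30 to 60 mm above the face and 115 mm from the keeper's axis; this point is 48 mm above the face. Its x axis points along the bar to the keeper's axis, z out of the face.
- setup_block: Planed brown wooden set-up block, 40 x 100 x 18 mm (x, y, z), lying flat on the table. Origin: centre of its underside; y is its length. Either end may point up the slope. Mass 30 to 60 g.
- wedge: Light wooden wedge, 26 x 100 x 20 mm (x, y, z), lying flat on the table. Origin: centre of the underside; y is its length, its thick end (20 mm high) at +y, tapering evenly to 4 mm at -y; its sides are parallel.
- wedge_thick (a point): Middle of the lower edge of the wedge's thick end, 50 mm from the wedge's origin.
- nut: Grey steel hexagon nut, 26 mm over its corners, 12 mm high, 45 g, lying flat on the table. Origin: centre of its underside; z up its axis. It behaves as a 26.4 mm disc; any turn about its axis will do.
- wax_tin: Bystander: round green tin, 71 mm, 36 high; origin under its centre. Leave alone.
- offcut: Bystander: grey wooden off-cut, 22 x 90 x 18 mm; origin under its centre. Leave alone.
- sanding_block: Bystander: cork sanding block, 37 x 87 x 24 mm; origin under its centre. Leave alone.
- arbor_wrench: Bystander: flat steel wrench, 48 x 231 x 6 mm, long along its y; origin under its centre. Leave alone.
- pencil: Bystander: flat carpenter pencil, 14 x 164 x 8 mm, long along its y; origin under its centre. Leave alone.
Things that resemble listed ones, but are neither listed nor needed, are in the scene too. Of the things like the nut, leave any that is blue; of the rest the smaller one is meant. What is shaped like the setup_block but green is not meant.

How it is judged:
On the way, in this order (a step that is already met when the one before it is completed fails the run):
1. block, wedge and nut all lie home in their spots while the keeper is still parked (x of setup_block in the frame of kit_face between -0.008 and -0.002 m and y of setup_block in the frame of kit_face between 0.068 and 0.082 m and z of setup_block in the frame of kit_face between -0.003 and 0.003 m and angle between the y axis of each of setup_block, wedge and the x axis of kit_face, either way round below 0.1 rad and angle between the z axis of each of setup_block, wedge and the z axis of kit_face, either way round below 0.06 rad and x of wedge in the frame of kit_face between -0.008 and -0.002 m and y of wedge in the frame of kit_face between -0.005 and 0.009 m and z of wedge in the frame of kit_face between -0.003 and 0.003 m and x of wedge_thick in the frame of kit_face below -0.045 m and x of nut in the frame of kit_face between 0.027 and 0.033 m and y of nut in the frame of kit_face between -0.066 and -0.052 m and z of nut in the frame of kit_face between -0.003 and 0.003 m and angle between the z axis of nut and the z axis of kit_face, either way round below 0.1 rad and value of joint keeper below 0.35 rad), for 0.2 s.
2. the keeper is swung over to its closed stop (value of joint keeper above 1.45 rad), for 0.2 s.
At the end, for the whole second after the job is handed in: Block, wedge and nut flat in their spots: within 3 mm of resting on their ledges, 7 mm sideways, block and wedge within 0.1 rad of straight, wedge thick end down, jaw pressing on the block (over 4 mm), keeper beyond 1.45 rad, all at rest (x of setup_block in the frame of kit_face between -0.008 and -0.002 m and y of setup_block in the frame of kit_face between 0.068 and 0.082 m and z of setup_block in the frame of kit_face between -0.003 and 0.003 m and angle between the y axis of each of setup_block, wedge and the x axis of kit_face, either way round below 0.1 rad and angle between the z axis of each of setup_block, wedge and the z axis of kit_face, either way round below 0.06 rad and x of wedge in the frame of kit_face between -0.008 and -0.002 m and y of wedge in the frame of kit_face between -0.005 and 0.009 m and z of wedge in the frame of kit_face between -0.003 and 0.003 m and x of wedge_thick in the frame of kit_face below -0.045 m and x of nut in the frame of kit_face between 0.027 and 0.033 m and y of nut in the frame of kit_face between -0.066 and -0.052 m and z of nut in the frame of kit_face between -0.003 and 0.003 m and angle between the z axis of nut and the z axis of kit_face, either way round below 0.1 rad and linear speed of each of setup_block, wedge, nut below 0.01 m/s and value of joint keeper above 1.45 rad and value of joint spring_jaw above 0.004 m); the robot touches nothing.
It fails at once if a bystander is moved by more than 30 mm (distance of any of wax_tin, offcut, sanding_block, arbor_wrench, pencil from where it was at the start of the episode above 0.03 m).
It also fails if it takes over 72 s, if anything falls off the work surface, if the arm or the gripper's body presses on something with over 40 N, if the wrist force passes 120 N, or if a joint passes its speed limit or range.

## Working session

There is one attempt and no reset: what is moved stays moved. The work goes in short steps, Python scripts to look and compute and a tool call to move; the robot and the scene stay as the last step left them, time stands still between calls to the robot, and variables do not carry over. Pictures are saved under pics/ and viewed, and the job is handed in when it is done.

Besides the shell and the picture viewer there is one more tool, called after "Call:" as name(argument=value, ...), one argument or row to a line, values as JSON. apply_moves: Moves the arm, as the interface text tells. Its arguments: {"type":"object","properties":{"moves":{"type":"array"},"newtons":{"type":"number"}},"required":["moves"]}

```bash
mkdir -p pics; ls; python3 - <<'E'
from rig import manip, imaging, workorder
import cv2
s=manip.get_state(); print(s, manip.pinch_z)
for n in ["scene","top","wrist"]:
    d=imaging.get_image(n); cv2.imwrite(f"pics/{n}0.png",d["image"][:,:,::-1])
    import numpy as np; np.savez(f"pics/{n}0.npz",**d)
    print(n,d["fx"],d["cx"],d["cy"],d["R"],d["t"])
E
```

```text
pics
{'clock': 0.0, 'qpos': array([-1.24302361e+00,  2.76582077e-01,  1.50613227e+00,  1.27531768e-05,
        1.36068465e+00, -1.21002233e-01]), 'qd': array([ 0.00070261, -0.00077264, -0.00106755,  0.0004564 ,  0.00021089,
        0.00129782]), 'effort': array([-2.30134729e-04, -4.16784775e+01, -2.45805395e+01, -1.40916791e-04,
        1.09540526e-02, -2.35775879e-06]), 'position': array([ 0.2492991 , -0.51756484,  0.23044741]), 'ee_rot': array([-8.98990990e-04,  9.74930482e-01,  2.22507840e-01, -8.70063399e-05]), 'contact_force': array([ 0.3932644 , -0.6352234 , -0.22602776]), 'moment': array([-0.02353834, -0.04445167, -0.00317467]), 'width': 0.08538075035283375} 0.0187
scene 534.6182046893281 320.4868576997969 247.31856786727542 [[ 0.70021603 -0.71375467 -0.01586729]
 [-0.31896061 -0.2928721  -0.90138231]
 [ 0.63871875  0.63622339 -0.43273336]] [-0.40340112  0.26052692  0.84926091]
top 561.7602491310215 317.4884381212651 237.0053810146166 [[-0.01063122 -0.99993785 -0.00335813]
 [-0.98899062  0.01101041 -0.14756802]
 [ 0.14759582  0.00175233 -0.98904621]] [-0.03022221  0.55728005  1.4370528 ]
wrist 385.28630636643857 320.22506361353027 242.71319889447653 [[ 0.43407121 -0.90087655 -0.00190623]
 [-0.86919796 -0.41936178  0.26197443]
 [-0.23680602 -0.11205867 -0.96507293]] [-0.573351   -0.03405465  0.37594519]
```

View pics/top0.png

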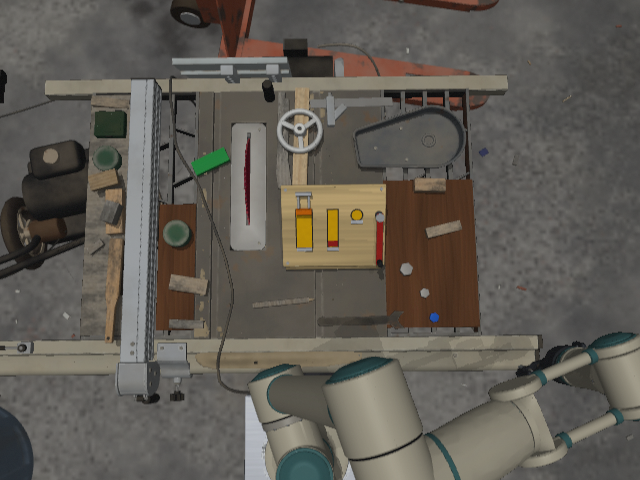

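View pics/scene0.png

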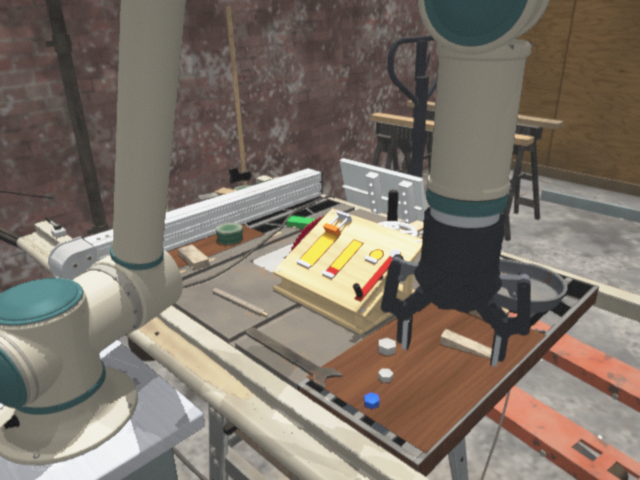

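View pics/wrist0.png

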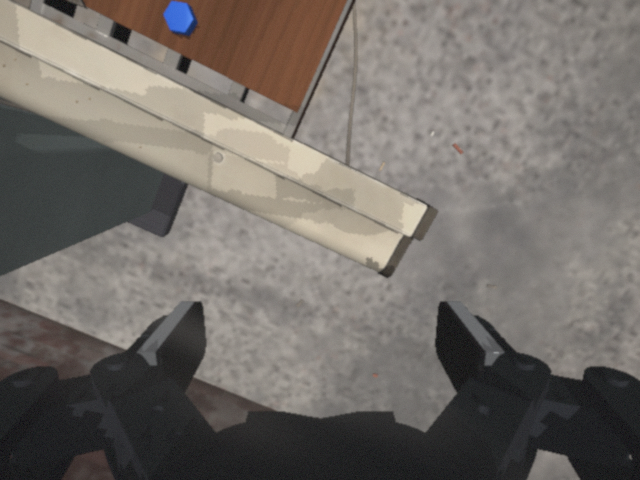

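```bash
cat > h.py <<'E'
import numpy as np, cv2
def load(n): return dict(np.load(f"pics/{n}.npz"))
def cast(d,u,v,z):
    r=d["R"].T@np.array([(u-d["cx"])/d["fx"],(v-d["cy"])/d["fy"],1]); c=-d["R"].T@d["t"]
    return c+r*(z-c[2])/r[2]
def proj(d,X):
    p=d["R"]@np.asarray(X)+d["t"]; return np.array([d["fx"]*p[0]/p[2]+d["cx"],d["fy"]*p[1]/p[2]+d["cy"]])
def cloud(d):
    v,u=np.mgrid[:480,:640]; Z=d["range_z"]
    P=np.stack([(u-d["cx"])/d["fx"]*Z,(v-d["cy"])/d["fy"]*Z,Z],-1)
    return (P-d["t"])@d["R"]
E
python3 - <<'E'
from h import *
d=load("top0"); W=cloud(d)
im=d["image"][:,:,::-1]
a=cv2.resize(im[170:340,380:490],None,fx=4.5,fy=3.5*4.5/3.5,interpolation=cv2.INTER_CUBIC)[:600*2]
cv2.imwrite("pics/c1.png",cv2.resize(im[170:335,375:485],None,fx=3.6,fy=3.6,interpolation=cv2.INTER_CUBIC))
cv2.imwrite("pics/c2.png",cv2.resize(im[100:340,80:320],None,fx=2.5,fy=2.5,interpolation=cv2.INTER_CUBIC))
for u,v in [(406,269),(425,293),(435,317),(443,229),(430,185),(188,284),(185,324),(176,233),(282,302),(350,321),(395,310),(450,280),(300,290),(212,160),(103,180),(334,228)]: print(u,v,W[v,u].round(3))
E
```

```text
406 269 [ 0.472 -0.27   0.015]
425 293 [ 0.408 -0.318  0.014]
435 317 [ 0.339 -0.039  1.503]
443 229 [ 0.579 -0.374  0.011]
430 185 [ 0.698 -0.341  0.024]
188 284 [0.438 0.306 0.022]
185 324 [0.334 0.313 0.015]
176 233 [0.573 0.339 0.033]
282 302 [0.389 0.059 0.013]
350 321 [ 0.337 -0.119  0.008]
395 310 [ 0.365 -0.24   0.001]
450 280 [ 0.443 -0.389  0.001]
300 290 [0.42  0.012 0.006]
212 160 [0.776 0.249 0.019]
103 180 [0.715 0.532 0.051]
334 228 [ 0.572 -0.079  0.093]
```

View pics/c1.png

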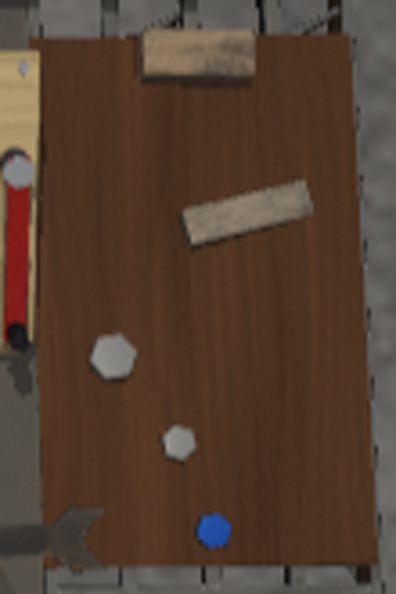

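View pics/c2.png

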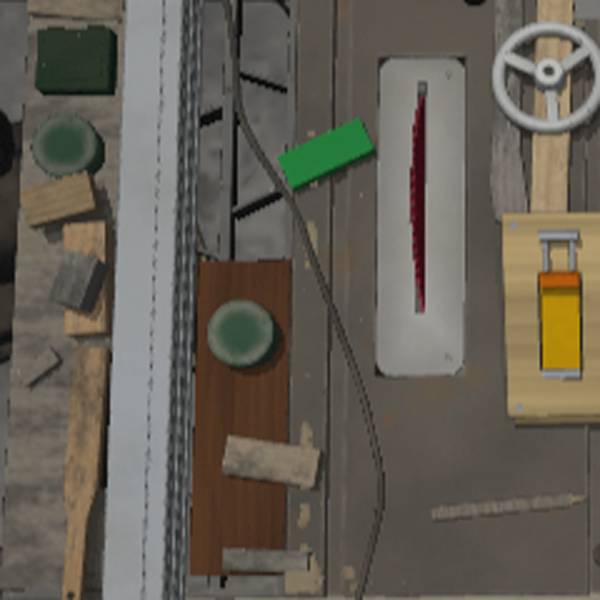

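```bash
cat >> h.py <<'E'
from scipy.spatial.transform import Rotation as Ro
from scipy.optimize import least_squares
def rect(mask):
    c=max(cv2.findContours(mask.astype(np.uint8),cv2.RETR_EXTERNAL,cv2.CHAIN_APPROX_NONE)[0],key=cv2.contourArea); return cv2.minAreaRect(c),c
E
python3 - <<'E'
from h import *
d=load("top0"); W=cloud(d); im=d["image"]; hsv=cv2.cvtColor(im,cv2.COLOR_RGB2HSV)
for n,(u0,u1,v0,v1),zt in [("wedge",(420,470,215,242),.012),("nut",(415,435,284,303),.012),("bignut",(395,418,258,280),.012),("block",(165,212,272,297),.018),("offcut",(165,210,316,331),.018),("sand",(412,448,175,196),.024)]:
    s=im[v0:v1,u0:u1].astype(int); 
    m=((s.max(-1)>105)&(s.max(-1)-s.min(-1)<95)).astype(np.uint8); m=cv2.morphologyEx(m,cv2.MORPH_OPEN,np.ones((2,2)))
    (c,wh,a),cn=rect(m); box=cv2.boxPoints((c,wh,a))+[u0,v0]
    P=np.array([cast(d,*b,zt) for b in box]); ctr=P.mean(0); L=[np.linalg.norm(P[1]-P[0]),np.linalg.norm(P[2]-P[1])]
    e=P[1]-P[0] if L[0]>L[1] else P[2]-P[1]
    print(n,ctr.round(4),np.round(L,3),"long ang",np.degrees(np.arctan2(e[1],e[0])).round(1), "px",np.round(np.array(c)+[u0,v0],1))
    if n in("wedge","block"):
        e=e/np.linalg.norm(e)
        for k in (-.04,-.02,0,.02,.04):
            q=proj(d,ctr+e*k).round().astype(int); print("   ",k,q,W[q[1],q[0]].round(4))
w=load("wrist0"); s=[-8.98990990e-04,9.74930482e-01,2.22507840e-01,-8.70063399e-05]
RT=Ro.from_quat(s,scalar_first=True).as_matrix(); c=-w["R"].T@w["t"]
print("cam in tool",RT.T@(c-[.2493,-.5176,.2304])); print(w["R"]@RT)
E
```

```text
wedge [ 0.5786 -0.3777  0.012 ] [0.094 0.026] long ang -76.5 px [444.4 229.3]
    -0.04 [430 233] [ 0.5675 -0.3367  0.0206]
    -0.02 [437 231] [ 0.5735 -0.3567  0.0156]
    0 [444 229] [ 0.579  -0.3761  0.0136]
    0.02 [452 227] [ 0.5838 -0.3972  0.0162]
    0.04 [459 226] [ 0.5886 -0.4197  0.0021]
nut [ 0.4085 -0.3201  0.012 ] [0.019 0.021] long ang 177.7 px [425.5 293. ]
bignut [ 0.4713 -0.2747  0.012 ] [0.029 0.029] long ang 178.0 px [407.5 269.5]
block [0.4474 0.3034 0.018 ] [0.061 0.099] long ang -101.9 px [189.6 280.7]
    -0.04 [175 278] [0.455  0.3423 0.0169]
    -0.02 [182 279] [0.4521 0.3238 0.0167]
    0 [190 281] [0.4462 0.3012 0.0223]
    0.02 [197 282] [0.444  0.2846 0.0135]
    0.04 [204 284] [0.4384 0.2657 0.0141]
offcut [0.3261 0.2746 0.018 ] [0.044 0.015] long ang -90.6 px [199.5 327. ]
sand [ 0.6994 -0.3441  0.024 ] [0.081 0.03 ] long ang -90.7 px [431.  184.5]
cam in tool [ 0.06574187 -0.00071686 -0.14022683]
[[ 2.35404679e-04  9.99999966e-01  1.14653237e-04]
 [-9.65014152e-01  2.57230668e-04 -2.62197673e-01]
 [-2.62197694e-01 -4.89194366e-05  9.65014180e-01]]
```

```bash
cat >> h.py <<'E'
def down(yaw): # tool pointing down, tool x at yaw(deg)
    a=np.radians(yaw); c,s=np.cos(a),np.sin(a); return np.array([[c,s,0],[s,-c,0],[0,0,-1.]])
def plan(st,p,R=None,step=.038,ang=6.5,n=None):
    """round rows (tool axes) from measured state to pose p,R along a straight world line"""
    R0=Ro.from_quat(st["ee_rot"],scalar_first=True); p0=np.array(st["position"])
    R1=R0 if R is None else Ro.from_matrix(R)
    rv=(R0.inv()*R1).as_rotvec(); D=np.asarray(p)-p0
    n=n or int(max(np.ceil(np.linalg.norm(D)/step),np.ceil(np.degrees(np.linalg.norm(rv))/ang),1))
    print("err mm",(D*1000).round(1),"tool",(R0.inv().apply(D)*1000).round(1),"rotdeg",np.degrees(rv).round(2),"rows",n)
    for k in range(n):
        Rk=R0*Ro.from_rotvec(rv*k/n)
        print("  ",np.r_[Rk.inv().apply(D/n).round(4),(rv/n).round(3)].tolist())
def snap(n,tag):
    from rig import imaging
    d=imaging.get_image(n); np.savez(f"pics/{tag}.npz",**d); cv2.imwrite(f"pics/{tag}.png",d["image"][:,:,::-1]); return load(tag)
E
```

Call:
apply_moves(
  moves=[0.05,0.0287,-0.0137,0.0113,0,0,0,0.05,0.0287,-0.0137,0.0113,0,0,0,0.05,0.0287,-0.0137,0.0113,0,0,0,0.05,0.0287,-0.0137,0.0113,0,0,0,0.05,0.0287,-0.0137,0.0113,0,0,0,0.05,0.0287,-0.0137,0.0113,0,0,0,0.05,0.0287,-0.0137,0.0113,0,0,0,0.05,0.0287,-0.0137,0.0113,0,0,0],
  newtons=30,
)

```text
clock: 0.82
position: [0.4112, -0.3202, 0.1358]
ee_rot: [0.003, 0.976, 0.216, -0.001]
contact_force: [0.8, -1.1, 0.5]
width: 0.05
```

```bash
python3 - <<'E'
from h import *
from rig import manip
d=snap("wrist","w1"); print(manip.get_state())
E
```

```text
{'clock': 0.8667, 'qpos': array([-7.84285624e-01,  2.69602239e-01,  1.77480137e+00,  5.36918823e-04,
        1.09908823e+00,  3.48030502e-01]), 'qd': array([-0.06525119, -0.0072853 , -0.00745936, -0.05988561,  0.07921562,
       -0.13999223]), 'effort': array([ -5.5642426 , -41.23440027, -25.54146945,  -1.5696685 ,
        -0.73019218,   0.25492628]), 'position': array([ 0.41315996, -0.31395799,  0.13343881]), 'ee_rot': array([-9.29296883e-04,  9.76089106e-01,  2.17368578e-01, -3.08660443e-04]), 'contact_force': array([ 1.89091692,  4.10685696, -1.3970428 ]), 'moment': array([ 0.21442949, -0.03847422, -0.03518878]), 'width': 0.05026426954632507}
```

View pics/w1.png

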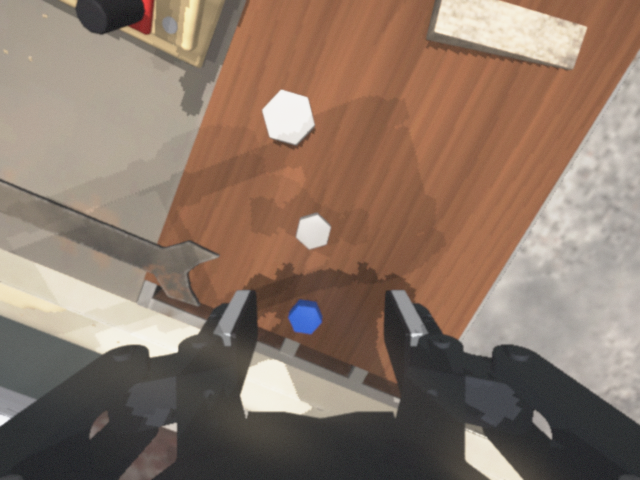

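The wrist view shows three nuts: a large white one at (289,117), a small white one at (313,231) and a blue one at (305,317). The small white one is the one meant, since it isn't blue and is the smaller of the other two.

```bash
python3 - <<'E'
from h import *
from rig import manip
d=snap("wrist","w2"); im=d["image"].astype(int)
cv2.imwrite("pics/c3.png",cv2.resize(d["image"][70:350,230:390,::-1],None,fx=2,fy=2))
m=((im.min(-1)>130)&(im.max(-1)-im.min(-1)<45)).astype(np.uint8)
n,l,s,c=cv2.connectedComponentsWithStats(m)
for i in range(1,n):
    if 250<s[i,4]<6000 and s[i,1]<300: print(s[i],c[i].round(1),cast(d,*c[i],.012).round(4), "eqdia", 2*np.sqrt(s[i,4]/np.pi)*(cast(d,c[i][0]+1,c[i][1],.012)-cast(d,*c[i],.012)).dot(cast(d,c[i][0]+1,c[i][1],.012)-cast(d,*c[i],.012))**.5)
i=[k for k in range(1,n) if abs(c[k]-[313,231]).max()<25 and s[k,4]>250][0]
p=cast(d,*c[i],.012); 
cn=cv2.findContours((l==i).astype(np.uint8),0,2)[0][0]; print("corners",cv2.approxPolyDP(cn,4,True)[:,0].tolist())
st=manip.get_state(); print(st["position"],st["ee_rot"])
plan(st,[p[0],p[1],.06])
E
```

```text
[ 271   97   53   55 2074] [297.1 124.4] [ 0.4736 -0.2679  0.012 ] eqdia 0.033373363646802955
[304 221  35  36 901] [321.  238.5] [ 0.4109 -0.3145  0.012 ] eqdia 0.023756886446008412
[218 291  31  54 648] [231.4 314.9] [ 0.3296 -0.2793  0.012 ] eqdia 0.02131524289866563
[393 291  32  54 658] [409.6 315.3] [ 0.3855 -0.399   0.012 ] eqdia 0.02143815428880067
corners [[325, 221], [308, 226], [304, 241], [317, 256], [334, 251], [338, 237]]
[ 0.41143204 -0.31661735  0.13430261] [ 2.66768743e-04  9.75771804e-01  2.18783895e-01 -1.70958356e-03]
err mm [ -0.6   2.1 -74.3] tool [ 0.6 -2.1 74.3] rotdeg [0. 0. 0.] rows 2
   [0.0003, -0.0011, 0.0372, 0.0, 0.0, 0.0]
   [0.0003, -0.0011, 0.0372, 0.0, 0.0, 0.0]
```

View pics/c3.png

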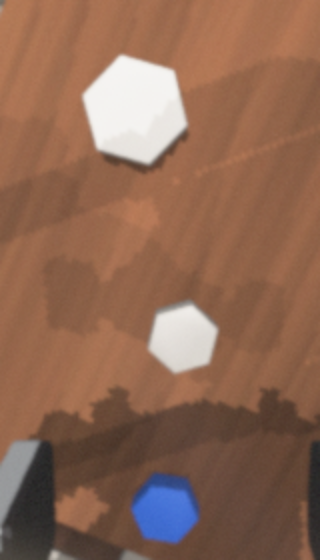

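Call:
apply_moves(
  moves=[0.05,0.0003,-0.0011,0.037,0,0,0,0.05,0.0003,-0.0011,0.037,0,0,0,0.05,0,0,0.035,0,0,0,0.05,0,0,0.02,0,0,0,0.05,0,0,0.001,0,0,0,0.05,0,0,0,0,0,0,0.05,0,0,0,0,0,0,0.05,0,0,0,0,0,0],
)

```text
clock: 1.58
position: [0.414, -0.3204, 0.0043]
ee_rot: [0.006, 0.975, 0.221, 0.0]
contact_force: [0.6, -0.6, -0.5]
width: 0.05
```

```bash
python3 - <<'E'
from h import *
from rig import manip
d=snap("wrist","w3")
plan(manip.get_state(),[.4109,-.3145,.003])
E
```

```text
err mm [-3.4  6.2 -1.6] tool [-0.4 -7.1  1.5] rotdeg [0. 0. 0.] rows 1
   [-0.0004, -0.0071, 0.0015, 0.0, 0.0, 0.0]
```

View pics/w3.png

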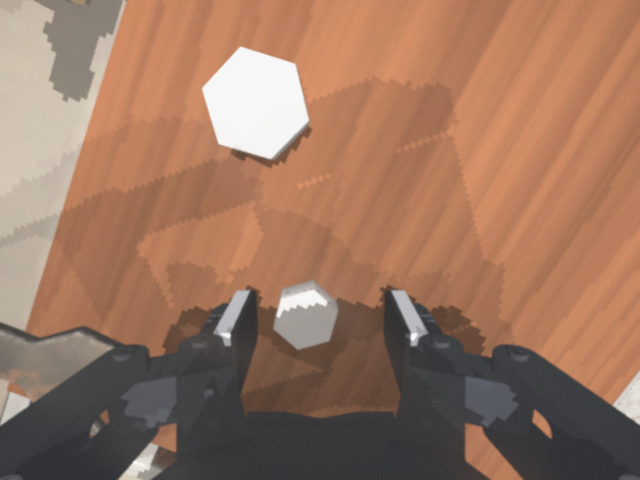

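Call:
apply_moves(
  moves=[0.05,0,-0.006,0.001,0,0,0,0.05,0,-0.001,0,0,0,0,0.01,0,0,0,0,0,0,0.01,0,0,0,0,0,0,0.01,0,0,0,0,0,0,0.01,0,0,0,0,0,0,0.01,0,0,0,0,0,0,0.01,0,0,-0.02,0,0,0],
)

```text
clock: 2.3
position: [0.411, -0.3138, 0.0259]
ee_rot: [0.008, 0.975, 0.221, 0.001]
contact_force: [-0.3, -0.1, -0.6]
width: 0.0242
```

```bash
python3 - <<'E'
from h import *
d=load("top0"); im=d["image"]
cv2.imwrite("pics/c4.png",cv2.resize(im[170:290,270:400,::-1],None,fx=5,fy=5,interpolation=cv2.INTER_CUBIC))
hsv=cv2.cvtColor(im,cv2.COLOR_RGB2HSV)
m=((hsv[...,0]>20)&(hsv[...,0]<32)&(hsv[...,1]>200)&(hsv[...,2]>150)).astype(np.uint8); m[:, :280]=0
n,l,s,c=cv2.connectedComponentsWithStats(m)
for i in range(1,n):
    if s[i,4]>30: print(s[i],c[i])
E
```

```text
[328 210   9  30 265] [332.03773585 224.77358491]
[352 211  10   9  70] [356.47142857 214.82857143]
[297 218  15  29 428] [303.88551402 232.17990654]
```

View pics/c4.png

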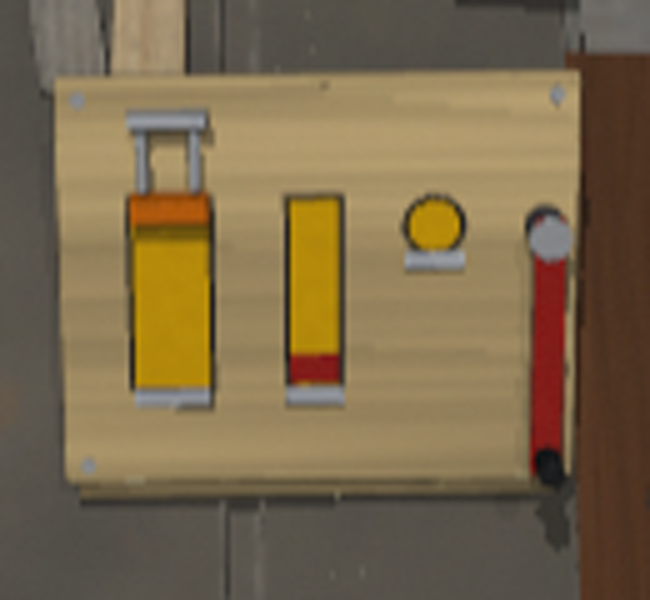

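```bash
cat >> h.py <<'E'
Tl=.45
def faceR(yaw):
    c,s=np.cos(yaw),np.sin(yaw); Z=np.array([[c,-s,0],[s,c,0],[0,0,1]]); ct,sn=np.cos(Tl),np.sin(Tl)
    return Z@np.array([[ct,0,-sn],[0,1,0],[sn,0,ct]])
def fitface(obs): # obs list of (d,u,v,x,y,z mm face)
    def f(q):
        R=faceR(q[2]); return np.concatenate([proj(d,R@(np.array([x,y,z])/1000)+[q[0],q[1],.09])-[u,v] for d,u,v,x,y,z in obs])
    r=least_squares(f,[.57,-.08,0],loss="soft_l1"); return r.x,f(r.x).reshape(-1,2)
E
python3 - <<'E'
from h import *
d=load("top0"); o=lambda a,b:(a/5+270-.4,b/5+170-.4)
obs=[(d,*o(55,77),107.5,132.5,0),(d,*o(580,70),107.5,-132.5,0),(d,*o(67,485),-107.5,132.5,0),(d,356.47,214.8,30,-59,0),
(d,*o(285,195),47,17,0),(d,*o(344,195),47,-13,0),(d,*o(286,386),-57,17,0),(d,*o(343,386),-57,-13,0)]
x,r=fitface(obs); print(x,r.round(2).tolist())
W=cloud(d); P=W[190:262,285:380].reshape(-1,3); R=faceR(x[2]); L=(P-[x[0],x[1],.09])@R
print(np.percentile(L[:,2],[10,30,50,70])) 
E
```

```text
[ 0.57750896 -0.0770639   0.00299788] [[-0.62, 0.38], [0.62, 0.28], [-0.25, -0.27], [0.06, -0.46], [-0.11, -0.35], [-0.03, -0.51], [0.06, 0.53], [0.28, 0.37]]
[-0.00262775 -0.00034489  0.00130569  0.0031165 ]
```

```bash
cat >> h.py <<'E'
F0=np.array([.57751,-.07706,.09]); FY=.003
def fp(x,y,z): return F0+faceR(FY)@(np.array([x,y,z])/1000)
def fR(flip=1): return faceR(FY)@np.diag([flip,-flip,-1.])
def tof(p): return faceR(FY).T@(np.asarray(p)-F0)*1000
E
python3 - <<'E'
from h import *
from rig import manip
st=manip.get_state(); print(st["position"],st["width"],fp(30,-59,100))
plan(st,fp(30,-59,100),fR())
E
```

```text
[ 0.41100553 -0.31382566  0.02591905] 0.024172549687828684 [ 0.56120393 -0.13610918  0.19309368]
err mm [150.2 177.7 167.2] tool [ 212.   -92.9 -168.8] rotdeg [-4.85 25.22 25.16] rows 8
   [0.0265, -0.0116, -0.0211, -0.011, 0.055, 0.055]
   [0.027, -0.0129, -0.0198, -0.011, 0.055, 0.055]
   [0.0273, -0.0141, -0.0184, -0.011, 0.055, 0.055]
   [0.0274, -0.0155, -0.0171, -0.011, 0.055, 0.055]
   [0.0274, -0.0168, -0.0157, -0.011, 0.055, 0.055]
   [0.0273, -0.0181, -0.0144, -0.011, 0.055, 0.055]
   [0.027, -0.0195, -0.0131, -0.011, 0.055, 0.055]
   [0.0266, -0.0208, -0.0118, -0.011, 0.055, 0.055]
```

Call:
apply_moves(
  moves=[0.01,0.0265,-0.0116,-0.0211,-0.011,0.055,0.055,0.01,0.027,-0.0129,-0.0198,-0.011,0.055,0.055,0.01,0.0273,-0.0141,-0.0184,-0.011,0.055,0.055,0.01,0.0274,-0.0155,-0.0171,-0.011,0.055,0.055,0.01,0.0274,-0.0168,-0.0157,-0.011,0.055,0.055,0.01,0.0273,-0.0181,-0.0144,-0.011,0.055,0.055,0.01,0.027,-0.0195,-0.0131,-0.011,0.055,0.055,0.01,0.0266,-0.0208,-0.0118,-0.011,0.055,0.055],
)

```text
clock: 2.97
position: [0.5665, -0.1354, 0.1994]
ee_rot: [-0.0, 0.973, -0.013, 0.231]
contact_force: [0.6, 0.1, -0.8]
width: 0.0238
```

```bash
python3 - <<'E'
from h import *
from rig import manip
d=snap("wrist","w4"); st=manip.get_state(); print(st["position"],tof(st["position"]),st["qd"].round(2))
plan(st,fp(30,-59,40),fR())
print([proj(d,fp(*p)).round(1).tolist() for p in [(30,-59,0),(47,17,0),(47,-13,0),(-57,17,0),(-57,-13,0)]])
E
```

```text
[ 0.56924229 -0.13226594  0.20376445] [ 41.88988311 -55.18089181 106.10705953] [-0.05  0.02 -0.   -0.06  0.03 -0.24]
err mm [ 18.1  -3.8 -64.7] tool [-13.4   3.8  65.8] rotdeg [ 0.3  -1.4  -1.63] rows 2
   [-0.0067, 0.0019, 0.0329, 0.003, -0.012, -0.014]
   [-0.0063, 0.0019, 0.033, 0.003, -0.012, -0.014]
[[321.2, 253.2], [203.7, 231.4], [249.8, 230.1], [218.5, 372.9], [260.3, 371.8]]
```

View pics/w4.png

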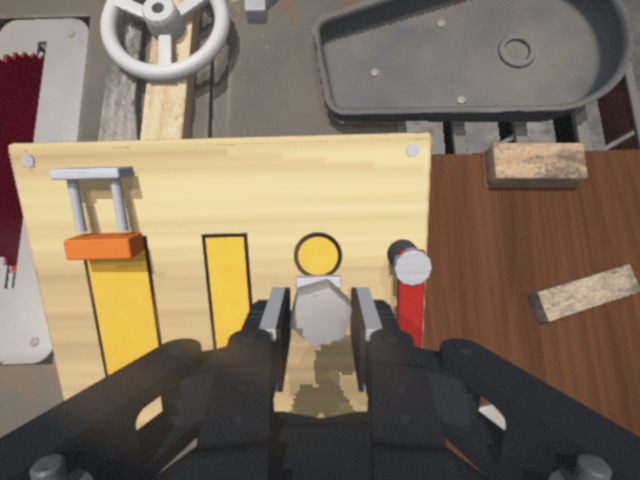

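```bash
python3 - <<'E'
from h import *
from rig import manip
d=snap("wrist","w5"); im=d["image"]; hsv=cv2.cvtColor(im,cv2.COLOR_RGB2HSV)
cv2.imwrite("pics/c5.png",cv2.resize(im[120:360,0:440,::-1],None,fx=1.8,fy=1.8,interpolation=cv2.INTER_CUBIC))
m=((hsv[...,0]>20)&(hsv[...,0]<28)&(hsv[...,1]>200)&(hsv[...,2]>150)).astype(np.uint8)
n,l,s,c=cv2.connectedComponentsWithStats(m)
for i in range(1,n):
    if s[i,4]>200: 
        print(s[i],c[i]); cn=cv2.findContours((l==i).astype(np.uint8),0,2)[0][0]; print(cv2.approxPolyDP(cn,5,True)[:,0].tolist())
        if s[i,2]<60: print(cv2.fitEllipse(cn))
print([proj(d,fp(*p)).round(1).tolist() for p in [(30,-59,0),(47,17,0),(47,-13,0),(107.5,132.5,0),(107.5,-132.5,0)]])
E
```

```text
[[326.3, 259.6], [210.8, 238.2], [256.1, 236.9], [16.6, 149.1], [441.3, 136.7]]
```

View pics/c5.png

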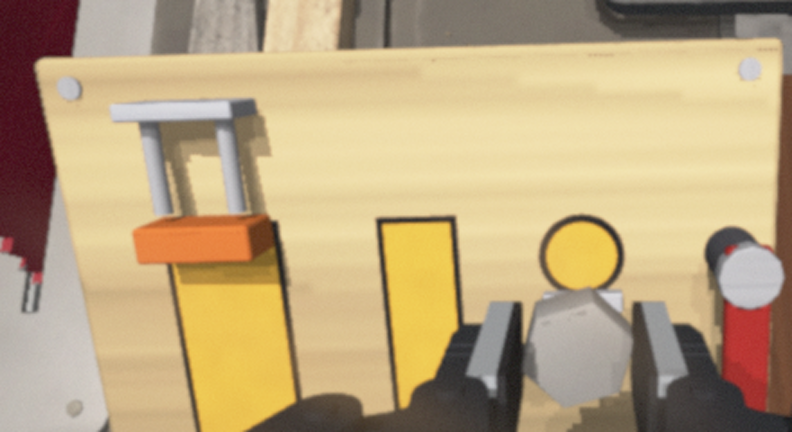

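```bash
python3 - <<'E'
from h import *
d=load("w5"); o=lambda a,b:(a/1.8-.2,b/1.8+120-.2)
ow=[(d,*o(581,255),30,-59,0),(d,*o(378,218),47,17,0),(d,*o(456,217),47,-13,0),(d,*o(37,61),107.5,132.5,0),(d,*o(780,39),107.5,-132.5,0)]
x,r=fitface(ow); print(x,r.round(1).tolist())
def f(q):
    R=faceR(q[2]); return np.concatenate([proj(d,R@(np.array(b)/1000)+[q[0],q[1],q[3]])-a for d_,*a,b in [(d,u,v,(X,Y,Z)) for d,u,v,X,Y,Z in ow]])
r=least_squares(f,[.577,-.077,0,.09]); print(r.x,r.fun.round(1))
E
```

```text
[ 0.57529161 -0.07526053  0.00429293] [[1.1, 1.4], [-1.9, 0.7], [0.1, -0.1], [-7.3, -0.9], [5.4, -1.6]]
[ 0.57736624 -0.07423476  0.003855    0.0832583 ] [-0.4  0.  -0.4 -0.2  0.5 -0.9 -0.1  0.6  0.5  0.5]
```

```bash
python3 - <<'E'
from h import *
from rig import manip
d=load("w5"); W=cloud(d)
for u,v in [(150,160),(300,180),(180,260),(280,220),(380,220),(400,180),(60,300)]: print(u,v,W[v,u].round(4),tof(W[v,u]).round(1))
st=manip.get_state(); print(st["position"],st["qpos"].round(4),st["ee_rot"])
RT=Ro.from_quat(st["ee_rot"],scalar_first=True).as_matrix(); c=-d["R"].T@d["t"]
print("cam in tool",RT.T@(c-st["position"])); print((d["R"]@RT).round(4))
d=load("top0"); W=cloud(d)
for u,v in [(320,200),(345,240),(320,255),(370,230)]: print(u,v,tof(W[v,u]).round(1))
E
```

```text
150 160 [ 0.6664 -0.0262  0.1322] [98.5 50.6 -0.7]
300 180 [ 0.6538 -0.1202  0.1234] [ 83.1 -43.3  -3.1]
180 260 [ 0.607  -0.0375  0.1029] [32.3 39.5 -1.3]
280 220 [ 0.6301 -0.1061  0.1136] [ 57.6 -29.2  -1.6]
380 220 [ 0.6286 -0.1719  0.113 ] [ 55.7 -95.   -1.4]
400 180 [ 0.652  -0.1846  0.1235] [  81.4 -107.8   -2.1]
60 300 [0.5832 0.0484 0.0915] [  6.1 125.4  -1.3]
[ 0.56782955 -0.13390432  0.20179644] [-0.4811  0.1027  1.9146  0.3143  0.7244  0.9149] [ 3.36270689e-04  9.72532033e-01 -9.43893906e-03  2.32577379e-01]
cam in tool [ 0.06580275 -0.0014678  -0.14216599]
[[-0.0073  1.      0.0013]
 [-0.9663 -0.0067 -0.2575]
 [-0.2575 -0.0031  0.9663]]
320 200 [69.  33.1  1.5]
345 240 [-37.4 -29.8   1.5]
320 255 [-78.7  34.9  -3. ]
370 230 [-10.  -93.1   6.5]
```

```bash
sed -i 's/^F0=.*/F0=np.array([.5768,-.076,.089]); FY=.0035/' h.py; python3 - <<'E'
from h import *
from rig import manip
st=manip.get_state()
plan(st,fp(34,-59,30),fR(),n=3)
E
```

```text
err mm [ 26.7  -1.  -71. ] tool [-8.3  0.8 75.4] rotdeg [ 0.37 -1.12 -1.23] rows 3
   [-0.0028, 0.0003, 0.0251, 0.002, -0.006, -0.007]
   [-0.0026, 0.0003, 0.0252, 0.002, -0.006, -0.007]
   [-0.0024, 0.0003, 0.0252, 0.002, -0.006, -0.007]
```

Call:
apply_moves(
  moves=[0.01,-0.0028,0.0003,0.025,0.002,-0.006,-0.007,0.01,-0.0026,0.0003,0.025,0.002,-0.006,-0.007,0.01,-0.0024,0.0003,0.025,0.002,-0.006,-0.007,0.01,0,0,0.016,0,0,0,0.01,0,0,0,0,0,0,0.01,0,0,0,0,0,0,0.01,0,0,0,0,0,0,0.01,0,0,0,0,0,0],
)

```text
clock: 3.73
position: [0.6014, -0.1366, 0.1142]
ee_rot: [0.002, 0.975, 0.007, 0.222]
contact_force: [-0.1, 0.1, -0.0]
width: 0.0242
```

```bash
python3 - <<'E'
from h import *
from rig import manip
d=snap("wrist","w6")
st=manip.get_state(); print(tof(st["position"]),st["contact_force"])
plan(st,fp(33,-59,3),fR(),n=3)
E
```

```text
[ 32.956441   -60.74120074  12.31210153] [-0.19921154  0.20244023 -0.42055567]
err mm [ 4.1  1.8 -8.4] tool [ 0.1 -1.8  9.3] rotdeg [0.13 0.08 0.6 ] rows 3
   [0.0, -0.0006, 0.0031, 0.001, 0.0, 0.003]
   [0.0, -0.0006, 0.0031, 0.001, 0.0, 0.003]
   [0.0, -0.0006, 0.0031, 0.001, 0.0, 0.003]
```

View pics/w6.png

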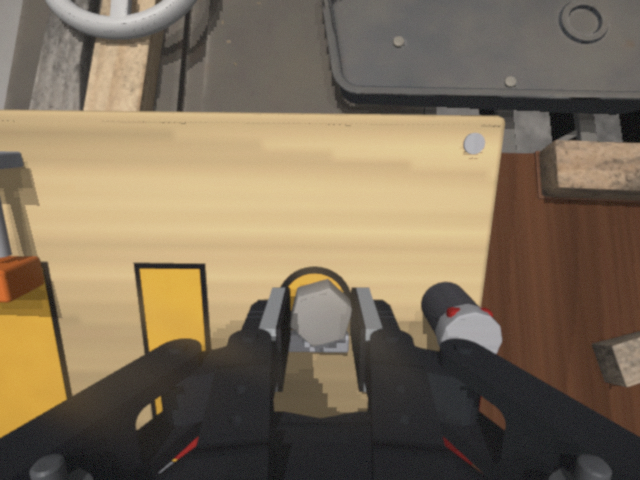

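Call:
apply_moves(
  moves=[0.01,0.001,-0.0012,0.003,0,0,0,0.01,0,-0.0012,0.003,0,0,0,0.01,0,-0.0006,0.002,0,0,0,0.01,0,0,0.002,0,0,0,0.01,0,0,0.001,0,0,0,0.01,0,0,0.001,0,0,0,0.01,0,0,0,0,0,0,0.01,0,0,0,0,0,0],
)

```text
clock: 4.45
position: [0.6047, -0.1352, 0.1124]
ee_rot: [0.006, 0.974, 0.009, 0.226]
contact_force: [-0.8, 0.8, 0.6]
width: 0.0242
```

```bash
python3 - <<'E'
from h import *
from rig import manip
d=snap("wrist","w7")
st=manip.get_state(); print(tof(st["position"]),faceR(FY).T@st["contact_force"])
cv2.imwrite("pics/w7c.png",cv2.resize(d["image"][220:400,220:420,::-1],None,fx=3,fy=3))
E
```

```text
[ 35.04781861 -59.24015567   8.89985245] [ 0.38671176 -0.16741395 -1.07546371]
```

View pics/w7c.png

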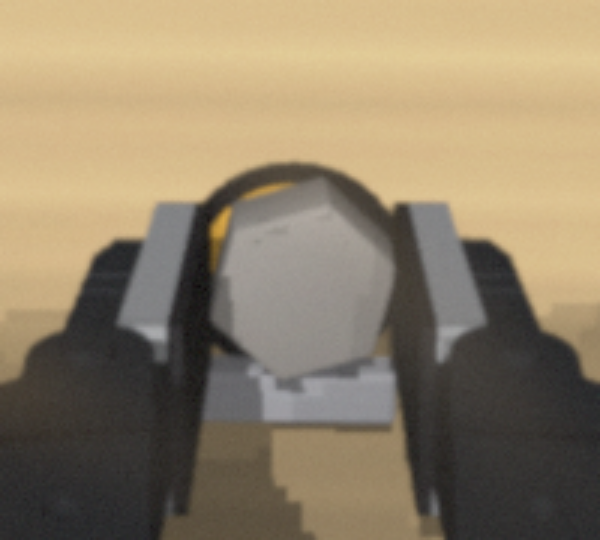

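Call:
apply_moves(
  moves=[0.01,-0.001,-0.001,0.005,0,0,0,0.01,0,0,0.005,0,0,0,0.01,0,0,0,0,0,0,0.01,0,0,0,0,0,0,0.01,0,0,0,0,0,0,0.01,0,0,0,0,0,0,0.01,0,0,0,0,0,0,0.01,0,0,0,0,0,0],
)

```text
clock: 5.17
position: [0.61, -0.1345, 0.1079]
ee_rot: [0.007, 0.973, 0.01, 0.229]
contact_force: [0.5, 0.2, 0.9]
width: 0.0238
```

```bash
python3 - <<'E'
from h import *
from rig import manip
st=manip.get_state(); print(tof(st["position"]),faceR(FY).T@st["contact_force"])
plan(st,fp(31,-59,3),fR(),n=1)
E
```

```text
[ 37.92442213 -58.57163206   2.69605055] [0.82824388 0.2316988  0.58531511]
err mm [-6.4 -0.5 -2.7] tool [-6.9  0.3 -0.4] rotdeg [ 0.59 -0.69  1.14] rows 1
   [-0.0069, 0.0003, -0.0004, 0.01, -0.012, 0.02]
```

Call:
apply_moves(
  moves=[0.01,-0.005,0,0.001,0.005,-0.008,0.01,0.01,-0.003,0,0.002,0.003,-0.004,0.01,0.01,0,0,0,0,0,0,0.01,0,0,0,0,0,0,0.01,0,0,0,0,0,0,0.01,0,0,0,0,0,0,0.01,0,0,0,0,0,0,0.01,0,0,0,0,0,0],
)

```text
clock: 5.83
position: [0.6086, -0.1352, 0.1071]
ee_rot: [0.001, 0.974, -0.0, 0.229]
contact_force: [-0.9, 0.9, 4.2]
width: 0.0238
```

```bash
python3 - <<'E'
from h import *
from rig import manip
d=snap("wrist","w8")
st=manip.get_state(); print(tof(st["position"]),faceR(FY).T@st["contact_force"])
cv2.imwrite("pics/w8c.png",cv2.resize(d["image"][220:400,220:420,::-1],None,fx=3,fy=3))
plan(st,fp(30,-59,3),fR(),n=1)
E
```

```text
[ 36.29496574 -59.31801052   2.61003573] [0.14633522 1.47134908 3.25601299]
err mm [-5.8  0.3 -2.4] tool [-6.3 -0.3 -0.5] rotdeg [ 0.2  -0.63 -0.2 ] rows 1
   [-0.0063, -0.0003, -0.0005, 0.003, -0.011, -0.004]
```

View pics/w8c.png

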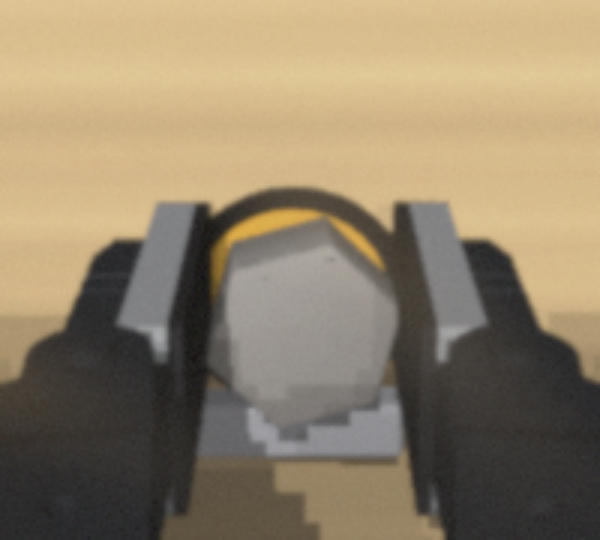

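Call:
apply_moves(
  moves=[0.05,0,0,0,0,0,0,0.05,0,0,0,0,0,0,0.05,0,0,0,0,0,0,0.05,0,0,-0.02,0,0,0,0.05,0,0,-0.035,0,0,0,0.05,0,0,-0.035,0,0,0,0.05,0,0,0,0,0,0,0.05,0,0,0,0,0,0],
)

```text
clock: 6.55
position: [0.5658, -0.1348, 0.1866]
ee_rot: [-0.0, 0.974, -0.001, 0.224]
contact_force: [-0.8, -0.2, -0.1]
width: 0.0499
```

```bash
python3 - <<'E'
from h import *
from rig import manip
d=snap("wrist","w9")
st=manip.get_state(); print(tof(st["position"]),faceR(FY).T@st["contact_force"])
cv2.imwrite("pics/w9c.png",cv2.resize(d["image"][200:400,200:440,::-1],None,fx=3,fy=3))
E
```

```text
[ 32.96838744 -58.90889609  92.76235824] [-0.16321862  0.40521304  0.12422471]
```

View pics/w9c.png

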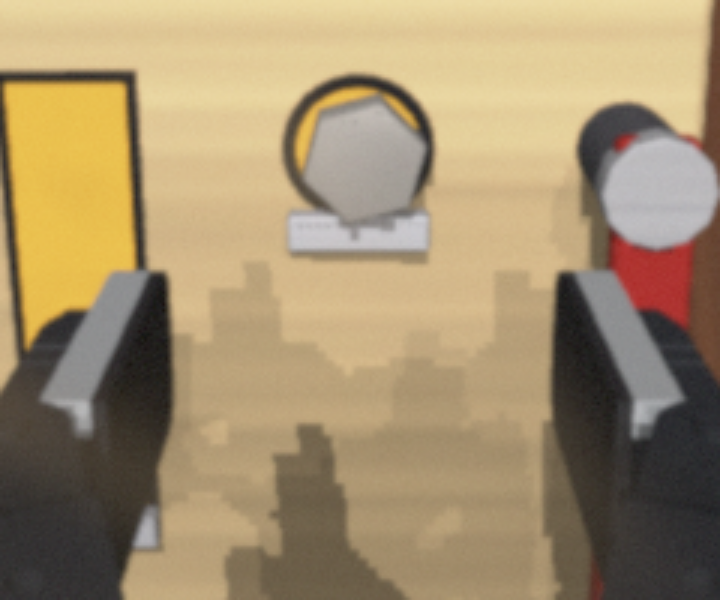

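View pics/w9.png

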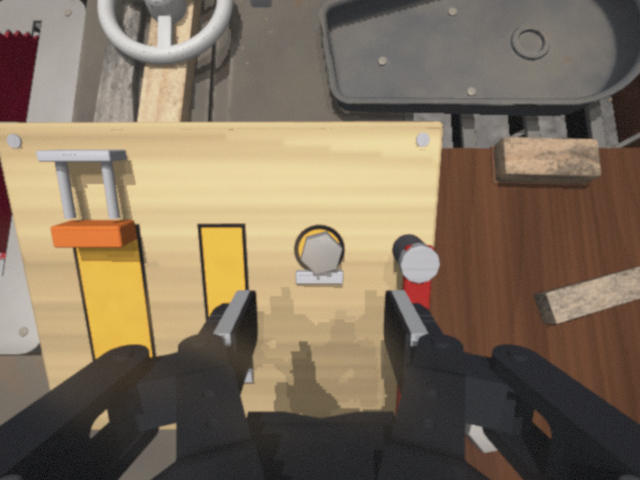

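```bash
cat >> h.py <<'E'
def castf(d,u,v,z):
    "pixel -> face coords (mm) on plane z mm above face"
    r=d["R"].T@np.array([(u-d["cx"])/d["fx"],(v-d["cy"])/d["fy"],1]); c=tof(-d["R"].T@d["t"]); rf=faceR(FY).T@r
    return c+rf*(z-c[2])/rf[2]
E
python3 - <<'E'
from h import *
d=load("w9"); o=lambda a,b:(a/3+200-.3,b/3+200-.3)
print("disc",castf(d,*o(358,147),0).round(1),"ledge upper edge top",castf(d,*o(358,211),6).round(1))
im=d["image"].astype(int); g=im[225:275,290:350]
m=((g.max(-1)-g.min(-1)<25)&(g.max(-1)>100)).astype(np.uint8)
pts=np.float32([[375,95],[425,142],[412,207],[355,224],[303,175],[317,110]])
c=pts.mean(0); print("nut",castf(d,*o(*c),12).round(1))
for p in pts: print(castf(d,*o(*p),12).round(1))
print("ledge ends",castf(d,*o(288,212),6).round(1),castf(d,*o(428,212),6).round(1))
E
```

```text
disc [ 29.7 -57.6   0. ] ledge upper edge top [ 17.6 -57.6   6. ]
nut [ 30.6 -58.9  12. ]
[ 43.7 -61.   12. ]
[ 34.1 -71.   12. ]
[ 20.4 -68.5  12. ]
[ 16.9 -57.   12. ]
[ 27.3 -46.6  12. ]
[ 40.8 -49.6  12. ]
ledge ends [ 17.4 -43.    6. ] [ 17.3 -72.1   6. ]
```

```bash
sed -i 's/^F0=.*/F0=np.array([.5767,-.0746,.089]); FY=.0035/' h.py; python3 - <<'E'
from h import *
from rig import manip
st=manip.get_state()
plan(st,[.577,-.375,.14],down(-76.5))
E
```

```text
err mm [  10.7 -240.1  -46.9] tool [-10.7 240.1  46.8] rotdeg [-17.35 -21.98  75.03] rows 13
   [-0.0008, 0.0185, 0.0036, -0.023, -0.03, 0.101]
   [0.0011, 0.0184, 0.004, -0.023, -0.03, 0.101]
   [0.0031, 0.018, 0.0044, -0.023, -0.03, 0.101]
   [0.005, 0.0175, 0.0047, -0.023, -0.03, 0.101]
   [0.0069, 0.0168, 0.0049, -0.023, -0.03, 0.101]
   [0.0087, 0.0159, 0.0051, -0.023, -0.03, 0.101]
   [0.0104, 0.0148, 0.0051, -0.023, -0.03, 0.101]
   [0.012, 0.0136, 0.0051, -0.023, -0.03, 0.101]
   [0.0134, 0.0122, 0.0051, -0.023, -0.03, 0.101]
   [0.0147, 0.0106, 0.0049, -0.023, -0.03, 0.101]
   [0.0159, 0.009, 0.0047, -0.023, -0.03, 0.101]
   [0.0168, 0.0072, 0.0044, -0.023, -0.03, 0.101]
   [0.0176, 0.0054, 0.004, -0.023, -0.03, 0.101]
```

Call:
apply_moves(
  moves=[0.05,-0.0008,0.0185,0.0036,-0.023,-0.03,0.101,0.05,0.0011,0.0184,0.004,-0.023,-0.03,0.101,0.05,0.0031,0.018,0.0044,-0.023,-0.03,0.101,0.05,0.005,0.0175,0.0047,-0.023,-0.03,0.101,0.05,0.0069,0.0168,0.0049,-0.023,-0.03,0.101,0.05,0.0087,0.0159,0.0051,-0.023,-0.03,0.101,0.05,0.0104,0.0148,0.0051,-0.023,-0.03,0.101,0.05,0.012,0.0136,0.0051,-0.023,-0.03,0.101],
)

```text
clock: 7.27
position: [0.5665, -0.281, 0.1437]
ee_rot: [-0.003, 0.905, -0.418, 0.076]
contact_force: [-0.1, -0.1, -0.3]
width: 0.0501
```

Call:
apply_moves(
  moves=[0.05,0.0134,0.0122,0.0051,-0.023,-0.03,0.101,0.05,0.0147,0.0106,0.0049,-0.023,-0.03,0.101,0.05,0.0159,0.009,0.0047,-0.023,-0.03,0.101,0.05,0.0168,0.0072,0.0044,-0.023,-0.03,0.101,0.05,0.0176,0.0054,0.004,-0.023,-0.03,0.101,0.05,0,0,0,0,0,0,0.05,0,0,0,0,0,0,0.05,0,0,0,0,0,0],
)

```text
clock: 7.93
position: [0.5669, -0.3778, 0.1023]
ee_rot: [-0.002, 0.765, -0.643, -0.033]
contact_force: [-0.5, -0.1, 0.5]
width: 0.05
```

```bash
python3 - <<'E'
from h import *
from rig import manip
d=snap("wrist","w10")
plan(manip.get_state(),[.577,-.375,.14],down(-76.5))
E
```

```text
err mm [10.4  2.1 37.6] tool [ -2.3  -9.1 -38. ] rotdeg [ 2.22  3.17 -3.51] rows 2
   [-0.0011, -0.0045, -0.019, 0.019, 0.028, -0.031]
   [-0.0005, -0.0049, -0.0189, 0.019, 0.028, -0.031]
```

View pics/w10.png

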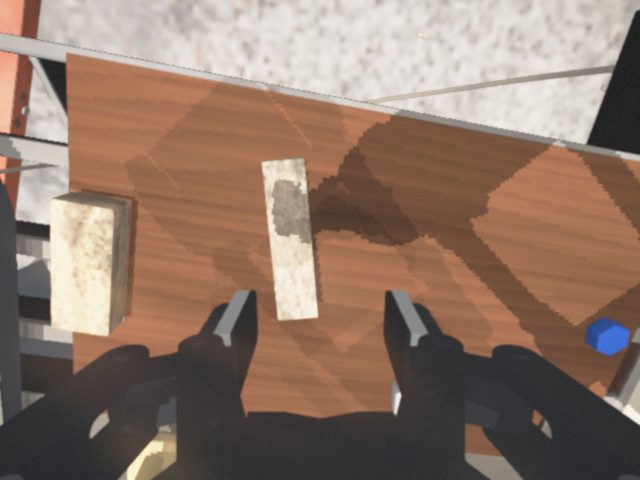

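```bash
python3 - <<'E'
from h import *
from rig import manip
d=snap("wrist","w11"); im=d["image"].astype(int)
cv2.imwrite("pics/w11c.png",cv2.resize(d["image"][140:340,220:360,::-1],None,fx=3,fy=3))
b,g,r=im[...,2],im[...,1],im[...,0]
m=((b/(r+1)>.62)&(r>60)).astype(np.uint8)[130:340,230:345]
m=cv2.morphologyEx(m,cv2.MORPH_OPEN,np.ones((3,3)))
(c,wh,a),cn=rect(m); box=cv2.boxPoints((c,wh,a))+[230,130]; print(box.round(1),wh)
h=cv2.approxPolyDP(cv2.convexHull(cn),6,True)[:,0]+[230,130]; print(h.tolist())
W=cloud(d)
for v in (170,200,230,260,290,310): print(v,W[v,int(283+(v-170)*.09)].round(4))
E
```

```text
[[260.1 159.2]
 [304.4 154.7]
 [320.6 316.1]
 [276.4 320.6]] (162.20172119140625, 44.4724235534668)
[[303, 156], [317, 315], [278, 319], [261, 160]]
170 [ 0.5915 -0.4153  0.0036]
200 [ 0.5876 -0.3979  0.0065]
230 [ 0.583  -0.3802  0.0092]
260 [ 0.5782 -0.362   0.0121]
290 [ 0.5739 -0.3429  0.0145]
310 [ 0.5706 -0.3299  0.0161]
```

View pics/w11c.png

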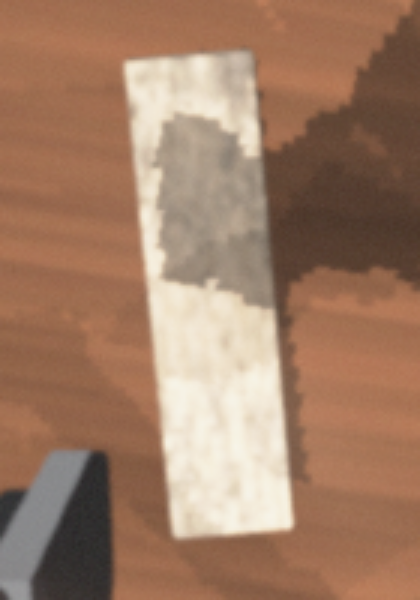

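```bash
python3 - <<'E'
from h import *
from rig import manip
d=load("w11")
o=lambda a,b:(a/3+220-.3,b/3+140-.3)
tn=[cast(d,*o(124,60),.004),cast(d,*o(252,51),.004)]; tk=[cast(d,*o(294,526),.02),cast(d,*o(174,539),.02)]
A=(tn[0]+tn[1])/2;B=(tk[0]+tk[1])/2; print(A,B,"len",np.linalg.norm((B-A)[:2]),"w",np.linalg.norm(tn[0]-tn[1]),np.linalg.norm(tk[0]-tk[1]))
c=(A+B)/2; yaw=np.degrees(np.arctan2(*(A-B)[1::-1])); print(c,"yaw thin dir",yaw)
st=manip.get_state(); u=(A-B)/np.linalg.norm(A-B)
print("hover"); plan(st,[c[0],c[1],.05],down(yaw))
E
```

```text
[ 0.59285124 -0.42218612  0.004     ] [ 0.5683169  -0.32717296  0.02      ] len 0.09812968746802907 w 0.025455270841046113 0.02561549945323468
[ 0.58058407 -0.37467954  0.012     ] yaw thin dir -75.5213272120597
hover
err mm [ 14.    2.1 -53.2] tool [  3.2 -16.2  52.5] rotdeg [ 2.17  3.16 -4.48] rows 2
   [0.0016, -0.0081, 0.0262, 0.019, 0.028, -0.039]
   [0.0012, -0.0076, 0.0264, 0.019, 0.028, -0.039]
```

Call:
apply_moves(
  moves=[0.05,0.0016,-0.0081,0.0262,0.019,0.028,-0.039,0.05,0.0012,-0.0076,0.0264,0.019,0.028,-0.039,0.05,0,0,0,0,0,0,0.05,0,0,0,0,0,0,0.05,0,0,0,0,0,0,0.05,0,0,0,0,0,0,0.05,0,0,0,0,0,0,0.05,0,0,0,0,0,0],
)

```text
clock: 8.7
position: [0.5834, -0.3719, 0.058]
ee_rot: [0.0, 0.793, -0.609, 0.006]
contact_force: [-0.1, 0.3, 0.2]
width: 0.0499
```

```bash
python3 - <<'E'
from h import *
from rig import manip
st=manip.get_state(); print(st["position"])
plan(st,[.5806,-.3747,.003],down(-75.5),n=2)
E
```

```text
[ 0.58338381 -0.37194322  0.05797788]
err mm [ -2.8  -2.8 -55. ] tool [ 1.4  3.8 55. ] rotdeg [-0.45 -0.58  0.4 ] rows 2
   [0.0007, 0.0019, 0.0275, -0.004, -0.005, 0.003]
   [0.0008, 0.0018, 0.0275, -0.004, -0.005, 0.003]
```

Call:
apply_moves(
  moves=[0.05,0.0007,0.0019,0.026,-0.004,-0.005,0.003,0.05,0.0008,0.0018,0.026,-0.004,-0.005,0.003,0.05,0,0,0,0,0,0,0.05,0,0,0,0,0,0,0.05,0,0,0,0,0,0,0.05,0,0,0,0,0,0,0.05,0,0,0,0,0,0,0.05,0,0,0,0,0,0],
)

```text
clock: 9.37
position: [0.5862, -0.3801, 0.016]
ee_rot: [0.0, 0.79, -0.613, 0.009]
contact_force: [0.1, -0.3, 0.3]
width: 0.0497
```

```bash
python3 - <<'E'
from h import *
from rig import manip
snap("wrist","w12")
st=manip.get_state(); print(st["position"])
plan(st,[.5806,-.3747,.003],down(-75.5),n=1)
E
```

```text
[ 0.58635611 -0.38024493  0.01617353]
err mm [ -5.8   5.5 -13.2] tool [-7.   4.3 13. ] rotdeg [-0.63 -0.85 -0.05] rows 1
   [-0.007, 0.0043, 0.013, -0.011, -0.015, -0.001]
```

View pics/w12.png

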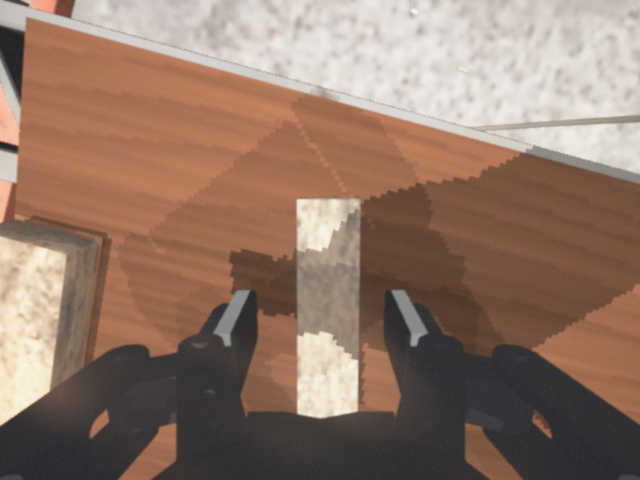

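Call:
apply_moves(
  moves=[0.05,-0.006,0.004,0.012,-0.01,-0.015,0,0.05,0,0,0,0,0,0,0.05,0,0,0,0,0,0,0.01,0,0,0,0,0,0,0.01,0,0,0,0,0,0,0.01,0,0,0,0,0,0,0.01,0,0,0,0,0,0,0.01,0,0,0,0,0,0],
  newtons=40,
)

```text
clock: 10.08
position: [0.5812, -0.3751, 0.0041]
ee_rot: [-0.001, 0.791, -0.612, 0.0]
contact_force: [-0.6, -0.7, -0.7]
width: 0.0244
```

```bash
python3 - <<'E'
from h import *
from rig import manip
snap("wrist","w13")
st=manip.get_state(); print(st["position"],st["width"],st["contact_force"])
plan(st,[.5806,-.3747,.003],down(-75.5),n=1)
E
```

```text
[ 0.58117565 -0.37516339  0.00404795] 0.0244771040533546 [-0.75941417 -0.61096877  0.60168395]
err mm [-0.6  0.5 -1. ] tool [-0.6  0.4  1. ] rotdeg [-0.06  0.01 -0.03] rows 1
   [-0.0006, 0.0004, 0.001, -0.001, 0.0, -0.001]
```

View pics/w13.png

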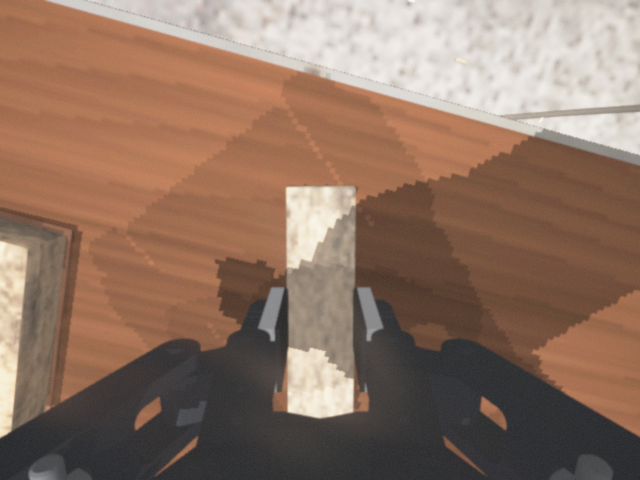

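Call:
apply_moves(
  moves=[0.01,0,0,-0.03,0,0,0,0.01,0,0,-0.04,0,0,0,0.01,0,0,-0.04,0,0,0,0.01,0,0,-0.04,0,0,-0.1,0.01,0,0,-0.03,0,0,-0.1,0.01,0,0,0,0,0,-0.1,0.01,0,0,0,0,0,-0.1,0.01,0,0,0,0,0,-0.1],
)

```text
clock: 10.8
position: [0.5801, -0.3747, 0.1909]
ee_rot: [-0.001, 0.922, -0.388, -0.002]
contact_force: [-0.1, 0.2, -0.3]
width: 0.0247
```

```bash
python3 - <<'E'
from h import *
from rig import manip
st=manip.get_state(); print(st["position"],st["width"])
plan(st,fp(2,2,90),fR())
E
```

```text
[ 0.58009063 -0.37465881  0.19087256] 0.024662091102912665
err mm [-40.7 301.9 -20. ] tool [-244.2 -182.    21.2] rotdeg [ 10.18  24.63 -45.08] rows 9
   [-0.0271, -0.0202, 0.0024, 0.02, 0.048, -0.087]
   [-0.0254, -0.0225, 0.0015, 0.02, 0.048, -0.087]
   [-0.0234, -0.0246, 0.0008, 0.02, 0.048, -0.087]
   [-0.0212, -0.0265, 0.0003, 0.02, 0.048, -0.087]
   [-0.0188, -0.0283, -0.0001, 0.02, 0.048, -0.087]
   [-0.0162, -0.0298, -0.0004, 0.02, 0.048, -0.087]
   [-0.0135, -0.0311, -0.0005, 0.02, 0.048, -0.087]
   [-0.0107, -0.0322, -0.0005, 0.02, 0.048, -0.087]
   [-0.0079, -0.033, -0.0003, 0.02, 0.048, -0.087]
```

Call:
apply_moves(
  moves=[0.01,-0.0271,-0.0202,0.0024,0.02,0.048,-0.087,0.01,-0.0254,-0.0225,0.0015,0.02,0.048,-0.087,0.01,-0.0234,-0.0246,0.0008,0.02,0.048,-0.087,0.01,-0.0212,-0.0265,0.0003,0.02,0.048,-0.087,0.01,-0.0188,-0.0283,-0.0001,0.02,0.048,-0.087,0.01,-0.0162,-0.0298,-0.0004,0.02,0.048,-0.087,0.01,-0.0135,-0.0311,-0.0005,0.02,0.048,-0.087,0.01,-0.0107,-0.0322,-0.0005,0.02,0.048,-0.087],
)

```text
clock: 11.47
position: [0.5431, -0.1061, 0.1691]
ee_rot: [0.004, 0.977, -0.03, 0.213]
contact_force: [0.8, 1.6, 0.1]
width: 0.0247
```

```bash
python3 - <<'E'
from h import *
from rig import manip
snap("wrist","w14")
st=manip.get_state(); print(tof(st["position"]),st["width"])
plan(st,fp(0,2,40),fR(),n=3)
E
```

```text
[ -4.03299874 -24.12493264  86.27474239] 0.024486764405140006
err mm [ 23.7  26.2 -39.9] tool [  4.  -27.   45.8] rotdeg [ 0.76  1.82 -3.22] rows 3
   [0.0013, -0.009, 0.0153, 0.004, 0.011, -0.019]
   [0.0013, -0.0089, 0.0153, 0.004, 0.011, -0.019]
   [0.0013, -0.0088, 0.0154, 0.004, 0.011, -0.019]
```

View pics/w14.png

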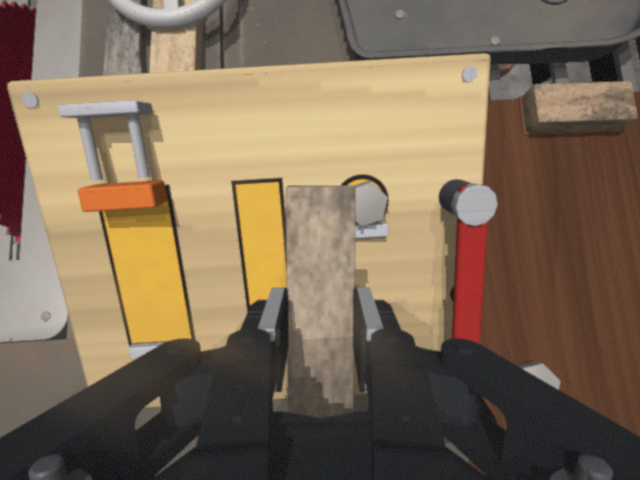

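Call:
apply_moves(
  moves=[0.01,0.0018,-0.009,0.0153,0.004,0.011,-0.019,0.01,0.0018,-0.0089,0.0153,0.004,0.011,-0.019,0.01,0.0018,-0.0088,0.0154,0.004,0.011,-0.019,0.01,0,0,0,0,0,0,0.01,0,0,0,0,0,0,0.01,0,0,0,0,0,0,0.01,0,0,0,0,0,0,0.01,0,0,0,0,0,0],
)

```text
clock: 12.18
position: [0.5558, -0.0674, 0.1259]
ee_rot: [-0.0, 0.975, 0.005, 0.224]
contact_force: [0.1, -0.3, -1.0]
width: 0.0248
```

```bash
python3 - <<'E'
from h import *
from rig import manip
d=snap("wrist","w15")
st=manip.get_state(); print(tof(st["position"]),st["width"])
plan(st,fp(2,2,6),fR(),n=2)
E
```

```text
[-2.45893606  7.11506023 42.41704514] 0.024651429381828852
err mm [ 19.9  -5.  -30.9] tool [ 4.3  5.2 36.4] rotdeg [-0.04 -0.12  0.4 ] rows 2
   [0.0022, 0.0026, 0.0182, -0.0, -0.001, 0.003]
   [0.0022, 0.0026, 0.0182, -0.0, -0.001, 0.003]
```

View pics/w15.png

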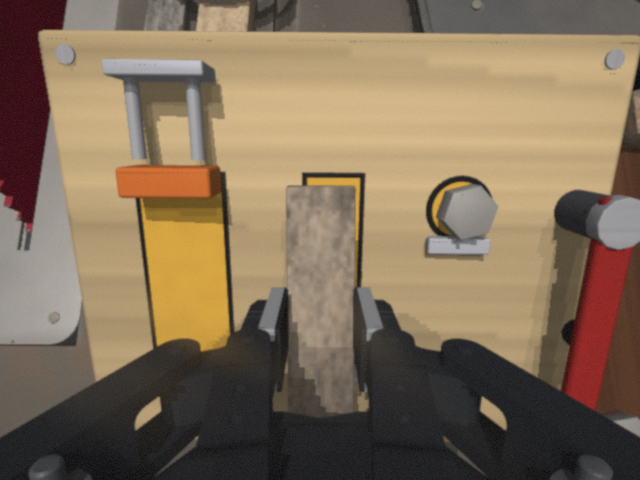

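Call:
apply_moves(
  moves=[0.01,0.0025,0.0026,0.017,0,0,0.003,0.01,0.0025,0.0026,0.017,0,0,0.003,0.01,0,0,0,0,0,0,0.01,0,0,0,0,0,0,0.01,0,0,0,0,0,0,0.01,0,0,0,0,0,0,0.01,0,0,0,0,0,0,0.01,0,0,0,0,0,0],
)

```text
clock: 12.9
position: [0.5777, -0.0757, 0.1032]
ee_rot: [0.001, 0.974, 0.001, 0.228]
contact_force: [0.4, -0.5, -0.1]
width: 0.0247
```

```bash
python3 - <<'E'
from h import *
from rig import manip
d=snap("wrist","w16")
st=manip.get_state(); print(tof(st["position"]),st["width"],faceR(FY).T@st["contact_force"])
plan(st,fp(2,2,4),fR(),n=2)
E
```

```text
[ 7.13352027 -1.14806238 12.39330084] 0.02465819395354046 [ 0.64133748 -0.74597334  0.5584348 ]
err mm [-1.   3.1 -9.8] tool [-5.2 -3.2  8.3] rotdeg [ 0.21 -0.64 -0.05] rows 2
   [-0.0026, -0.0016, 0.0042, 0.002, -0.006, -0.0]
   [-0.0026, -0.0016, 0.0042, 0.002, -0.006, -0.0]
```

View pics/w16.png

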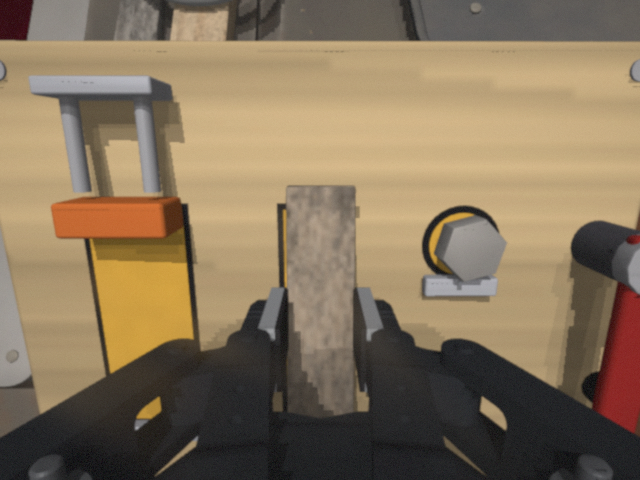

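Call:
apply_moves(
  moves=[0.01,-0.002,-0.003,0.009,0.004,-0.008,0,0.01,0,0,0,0,0,0,0.01,0,0,0,0,0,0,0.01,0,0,0,0,0,0,0.01,-0.001,0,0.004,0,0,0,0.01,0,0,0,0,0,0,0.01,0,0,0,0,0,0,0.01,0,0,0,0,0,0],
)

```text
clock: 13.62
position: [0.5828, -0.0728, 0.0945]
ee_rot: [0.001, 0.974, 0.002, 0.229]
contact_force: [0.8, 0.7, -0.8]
width: 0.0245
```

```bash
python3 - <<'E'
from h import *
from rig import manip
st=manip.get_state(); print(tof(st["position"]),st["width"],faceR(FY).T@st["contact_force"])
plan(st,fp(-5,2,4),fR(),n=2)
E
```

```text
[7.90333961 1.74090432 2.32696927] 0.02452418621680362 [ 0.37487563  0.70335448 -1.09770108]
err mm [-12.3   0.2  -4.1] tool [-12.9  -0.3  -1.8] rotdeg [ 0.11 -0.64  0.11] rows 2
   [-0.0064, -0.0001, -0.0009, 0.001, -0.006, 0.001]
   [-0.0064, -0.0001, -0.0009, 0.001, -0.006, 0.001]
```

Call:
apply_moves(
  moves=[0.01,-0.006,0,0.001,0,-0.005,0,0.01,-0.004,0,0.001,0,-0.005,0,0.01,0,0,0,0,0,0,0.01,0,0,0,0,0,0,0.01,0,0,0,0,0,0,0.01,0,0,0,0,0,0,0.01,0,0,0,0,0,0,0.01,0,0,0,0,0,0],
)

```text
clock: 14.28
position: [0.5794, -0.0735, 0.0919]
ee_rot: [0.002, 0.973, 0.001, 0.229]
contact_force: [-0.8, 1.0, 4.1]
width: 0.0246
```

```bash
python3 - <<'E'
from h import *
from rig import manip
st=manip.get_state(); print(tof(st["position"]),st["width"],faceR(FY).T@st["contact_force"])
plan(st,fp(-5,2,2),fR(),n=1)
d=snap("wrist","w17")
E
```

```text
[3.6870512  1.13103088 1.45485852] 0.024593212763429597 [1.03228194 0.98221857 4.07221928]
err mm [-8.1  0.8 -3.3] tool [-8.7 -0.9 -0.7] rotdeg [ 0.25 -0.71  0.03] rows 1
   [-0.0087, -0.0009, -0.0007, 0.004, -0.012, 0.0]
```

View pics/w17.png

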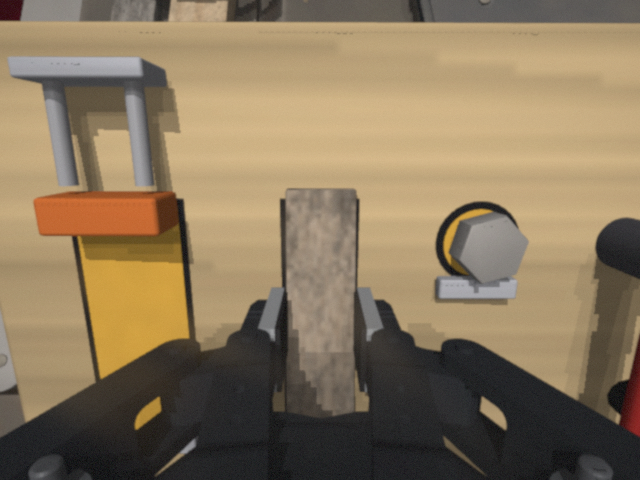

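Call:
apply_moves(
  moves=[0.01,-0.006,-0.0005,0,0.002,-0.006,0,0.01,-0.005,0,0,0.002,-0.006,0,0.01,0,0,0,0,0,0,0.01,0,0,0,0,0,0,0.01,-0.006,0,0,0,0,0,0.01,0,0,0,0,0,0,0.01,0,0,0,0,0,0,0.01,0,0,0,0,0,0],
)

```text
clock: 15.0
position: [0.5737, -0.0755, 0.0899]
ee_rot: [0.002, 0.972, -0.002, 0.233]
contact_force: [3.5, 1.4, 2.5]
width: 0.0247
```

```bash
python3 - <<'E'
from h import *
from rig import manip
st=manip.get_state(); print(tof(st["position"]),st["width"],faceR(FY).T@st["contact_force"])
plan(st,fp(-5,2,2),fR(),n=1)
d=snap("wrist","w18")
E
```

```text
[-2.28897141 -0.90034203  2.06033759] 0.024704172544480357 [4.29577183 1.33971062 0.73188956]
err mm [-2.4  2.9 -1.2] tool [-2.7 -2.9 -0. ] rotdeg [ 0.34 -1.2  -0.38] rows 1
   [-0.0027, -0.0029, -0.0, 0.006, -0.021, -0.007]
```

View pics/w18.png

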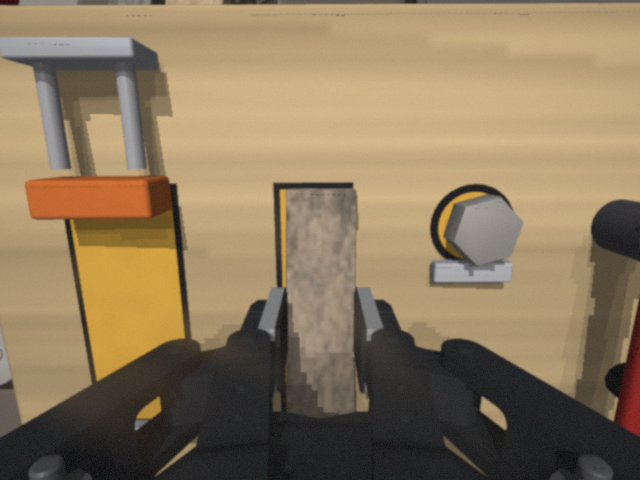

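Call:
apply_moves(
  moves=[0.01,0,-0.004,0,0.004,-0.015,-0.006,0.01,0,0,0,0,0,0,0.01,0,0,0,0,0,0,0.01,-0.006,-0.001,0,0,-0.005,0,0.01,-0.002,0,0,0,0,0,0.01,0,0,0,0,0,0,0.01,0,0,0,0,0,0,0.01,0,0,0,0,0,0],
)

```text
clock: 15.72
position: [0.5734, -0.0733, 0.0905]
ee_rot: [0.003, 0.973, -0.002, 0.231]
contact_force: [3.3, 0.8, 1.8]
width: 0.0246
```

```bash
python3 - <<'E'
from h import *
from rig import manip
st=manip.get_state(); print(tof(st["position"]),st["width"],faceR(FY).T@st["contact_force"])
plan(st,fp(-5,2,2),fR(),n=1)
d=snap("wrist","w19")
cv2.imwrite("pics/w19c.png",cv2.resize(d["image"][140:440,220:420,::-1],None,fx=2,fy=2))
E
```

```text
[-2.35294728  1.27456342  2.7871641 ] 0.02461261809100797 [3.75751679 0.74399171 0.16254313]
err mm [-2.   0.7 -1.9] tool [-2.7 -0.7  0.7] rotdeg [ 0.46 -0.96 -0.28] rows 1
   [-0.0027, -0.0007, 0.0007, 0.008, -0.017, -0.005]
```

View pics/w19c.png

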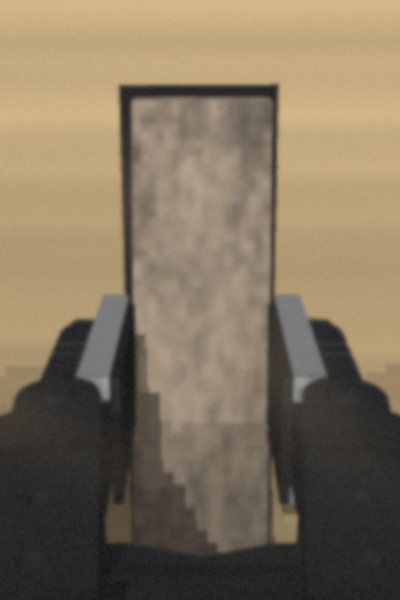

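Call:
apply_moves(
  moves=[0.045,0,0,0,0,0,0,0.045,0,0,0,0,0,0,0.045,0,0,0,0,0,0,0.045,0,0,-0.02,0,0,0,0.045,0,0,-0.035,0,0,0,0.045,0,0,-0.04,0,0,0,0.045,0,0,-0.03,0,0,0,0.045,0,0,0,0,0,0],
)

```text
clock: 16.43
position: [0.5057, -0.0704, 0.1961]
ee_rot: [-0.001, 0.976, -0.0, 0.217]
contact_force: [0.2, 0.4, 0.5]
width: 0.0449
```

```bash
python3 - <<'E'
from h import *
from rig import manip
st=manip.get_state(); print(tof(st["position"]),st["width"])
d=snap("wrist","w20")
cv2.imwrite("pics/w20c.png",cv2.resize(d["image"][160:400,240:440,::-1],None,fx=2.5,fy=2.5))
plan(st,[.445,.303,.16],down(78.))
E
```

```text
[-17.33862443   4.46913104 127.28826974] 0.04490807971285245
err mm [-60.7 373.4 -36.1] tool [ -70.7 -373.3    7.6] rotdeg [ 16.92 -21.07 -76.73] rows 13
   [-0.0054, -0.0287, 0.0006, 0.023, -0.028, -0.103]
   [-0.0024, -0.0291, 0.0014, 0.023, -0.028, -0.103]
   [0.0006, -0.0292, 0.002, 0.023, -0.028, -0.103]
   [0.0037, -0.0289, 0.0026, 0.023, -0.028, -0.103]
   [0.0067, -0.0283, 0.0031, 0.023, -0.028, -0.103]
   [0.0097, -0.0274, 0.0035, 0.023, -0.028, -0.103]
   [0.0125, -0.0261, 0.0038, 0.023, -0.028, -0.103]
   [0.0153, -0.0246, 0.004, 0.023, -0.028, -0.103]
   [0.0178, -0.0228, 0.0041, 0.023, -0.028, -0.103]
   [0.0202, -0.0208, 0.004, 0.023, -0.028, -0.103]
   [0.0223, -0.0185, 0.0039, 0.023, -0.028, -0.103]
   [0.0242, -0.016, 0.0036, 0.023, -0.028, -0.103]
   [0.0258, -0.0133, 0.0033, 0.023, -0.028, -0.103]
```

View pics/w20.png

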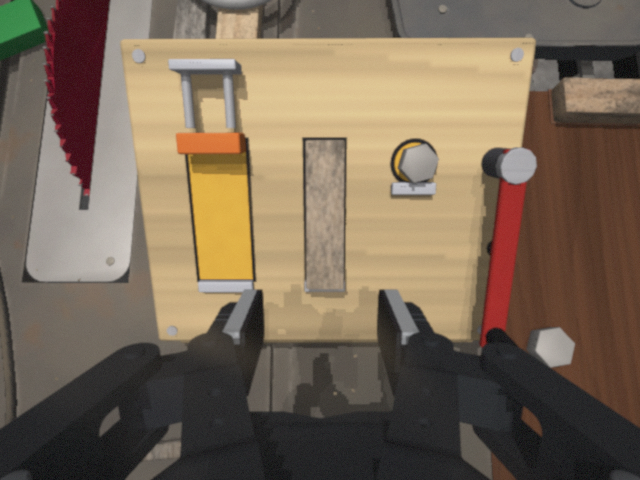

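View pics/w20c.png

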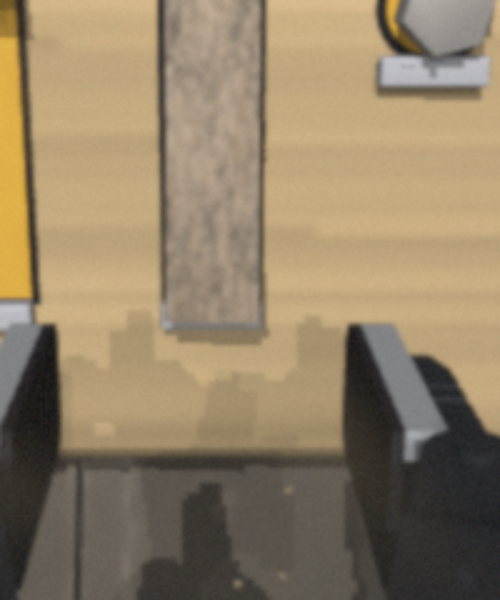

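```bash
python3 - <<'E'
from h import *
d=load("top0"); W=cloud(d)
for u in (125,135,145,152,157,162): print(u,W[284,u].round(3),W[200,u].round(3))
E
```

```text
125 [0.436 0.453 0.079] [0.671 0.488 0.003]
135 [0.436 0.428 0.078] [0.655 0.437 0.075]
145 [0.436 0.403 0.077] [0.652 0.407 0.086]
152 [0.439 0.397 0.035] [0.658 0.399 0.055]
157 [ 0.441  0.395 -0.001] [0.667 0.398 0.014]
162 [0.44  0.379 0.006] [0.67  0.388 0.   ]
```

Call:
apply_moves(
  moves=[0.06,-0.0054,-0.0287,0,0.023,-0.028,-0.103,0.06,-0.0024,-0.0291,0,0.023,-0.028,-0.103,0.06,0.0006,-0.0292,0,0.023,-0.028,-0.103,0.06,0.0037,-0.0289,0.001,0.023,-0.028,-0.103,0.06,0.0067,-0.0283,0.001,0.023,-0.028,-0.103,0.06,0.0097,-0.0274,0.001,0.023,-0.028,-0.103,0.06,0.0125,-0.0261,0.001,0.023,-0.028,-0.103,0.06,0.0153,-0.0246,0.001,0.023,-0.028,-0.103],
)

```text
clock: 17.15
position: [0.4514, 0.1614, 0.1738]
ee_rot: [-0.005, 0.904, 0.421, 0.073]
contact_force: [1.0, -0.8, -1.0]
width: 0.0599
```

```bash
python3 - <<'E'
from h import *
from rig import manip
st=manip.get_state(); print(st["position"])
plan(st,[.445,.300,.15],down(78.))
E
```

```text
[0.45136813 0.16140651 0.17383895]
err mm [ -6.4 138.6 -23.8] tool [ 98.1 -95.5  32.5] rotdeg [  4.88  -6.91 -28.  ] rows 5
   [0.0196, -0.0191, 0.0065, 0.017, -0.024, -0.098]
   [0.0215, -0.017, 0.0063, 0.017, -0.024, -0.098]
   [0.0232, -0.0147, 0.006, 0.017, -0.024, -0.098]
   [0.0247, -0.0122, 0.0057, 0.017, -0.024, -0.098]
   [0.0259, -0.0097, 0.0053, 0.017, -0.024, -0.098]
```

Call:
apply_moves(
  moves=[0.06,0.0196,-0.0191,0.0065,0.017,-0.024,-0.098,0.06,0.0215,-0.017,0.0063,0.017,-0.024,-0.098,0.06,0.0232,-0.0147,0.006,0.017,-0.024,-0.098,0.06,0.0247,-0.0122,0.0057,0.017,-0.024,-0.098,0.06,0.0259,-0.0097,0.0053,0.017,-0.024,-0.098,0.06,0,0,0,0,0,0,0.06,0,0,0,0,0,0,0.06,0,0,0,0,0,0],
)

```text
clock: 17.82
position: [0.4344, 0.3107, 0.131]
ee_rot: [-0.004, 0.764, 0.645, -0.017]
contact_force: [0.8, -0.6, 0.4]
width: 0.0599
```

```bash
python3 - <<'E'
from h import *
from rig import manip
d=snap("wrist","w21")
st=manip.get_state(); print(st["position"])
plan(st,[.445,.300,.15],down(78.))
E
```

```text
[0.43408046 0.31007689 0.13096711]
err mm [ 10.9 -10.1  19. ] tool [ -8.5  11.9 -19.2] rotdeg [-1.63  1.26  2.23] rows 1
   [-0.0085, 0.0119, -0.0192, -0.028, 0.022, 0.039]
```

View pics/w21.png

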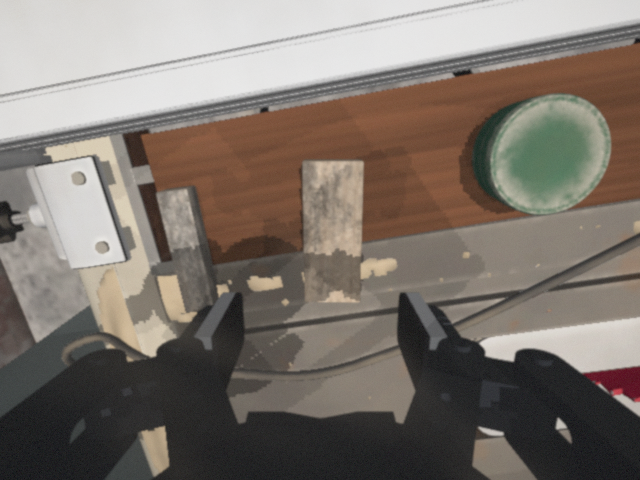

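```bash
python3 - <<'E'
from h import *
from rig import manip
d=snap("wrist","w22")
cv2.imwrite("pics/w22c.png",cv2.resize(d["image"][140:330,140:400,::-1],None,fx=3,fy=3))
st=manip.get_state(); print(st["position"],st["ee_rot"])
W=cloud(d); print(W[200,335],W[240,335],W[280,335])
E
```

```text
[0.43439962 0.30967205 0.13168934] [-0.00393627  0.76485433  0.64396764 -0.01697181]
[0.44382539 0.33310802 0.01532403] [0.43940591 0.30567394 0.01501515] [0.43471145 0.2765451  0.01494463]
```

View pics/w22c.png

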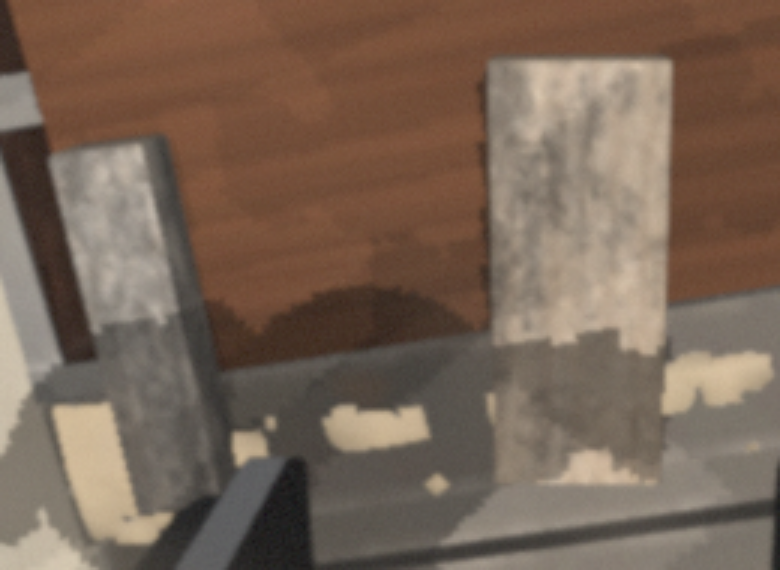

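```bash
python3 - <<'E'
from h import *
from rig import manip
d=load("w22"); o=lambda a,b:(a/3+140-.3,b/3+140-.3)
P=[cast(d,*o(*p),.018) for p in [(490,60),(672,60),(662,484),(496,484)]]
A=(P[0]+P[1])/2;B=(P[2]+P[3])/2;c=(A+B)/2; yaw=np.degrees(np.arctan2(*(A-B)[1::-1]))
print(c,yaw,np.linalg.norm(A-B),np.linalg.norm(P[0]-P[1]),np.linalg.norm(P[2]-P[3]))
st=manip.get_state()
plan(st,[c[0],c[1],.045],down(yaw),n=3)
q=cast(d,*o(215,480),.018); print("offcut near corner",q)
E
```

```text
[0.43880837 0.31080936 0.018     ] 80.49896987840476 0.09864042779098121 0.038786622828057477 0.039376012502983844
err mm [  4.4   1.1 -86.7] tool [ 3.7  6.6 86.5] rotdeg [-1.6   1.19 -0.31] rows 3
   [0.0012, 0.0022, 0.0288, -0.009, 0.007, -0.002]
   [0.001, 0.0019, 0.0289, -0.009, 0.007, -0.002]
   [0.0008, 0.0017, 0.0289, -0.009, 0.007, -0.002]
offcut near corner [0.34482717 0.27681141 0.018     ]
```

Call:
apply_moves(
  moves=[0.06,0.0012,0.0022,0.0288,-0.009,0.007,-0.002,0.06,0.001,0.0019,0.0289,-0.009,0.007,-0.002,0.06,0.0008,0.0017,0.0289,-0.009,0.007,-0.002,0.06,0,0,0,0,0,0,0.06,0,0,0,0,0,0,0.06,0,0,0,0,0,0,0.06,0,0,0,0,0,0,0.06,0,0,0,0,0,0],
)

```text
clock: 18.58
position: [0.4439, 0.305, 0.0499]
ee_rot: [0.002, 0.767, 0.642, 0.006]
contact_force: [0.3, -0.4, -0.2]
width: 0.06
```

```bash
python3 - <<'E'
from h import *
from rig import manip
d=snap("wrist","w23")
st=manip.get_state(); print(st["position"])
plan(st,[.4388,.3108,.003],down(80.5),n=2)
E
```

```text
[0.4442576  0.30525187 0.05016877]
err mm [ -5.5   5.5 -47.2] tool [ 4.1 -6.9 47.1] rotdeg [ 0.64 -0.43 -0.67] rows 2
   [0.0021, -0.0034, 0.0236, 0.006, -0.004, -0.006]
   [0.0022, -0.0033, 0.0236, 0.006, -0.004, -0.006]
```

View pics/w23.png

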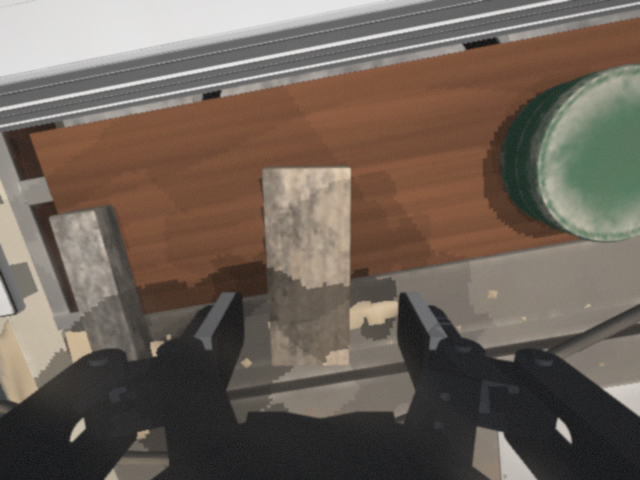

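Call:
apply_moves(
  moves=[0.06,0.002,-0.0034,0.023,0.005,-0.004,-0.006,0.06,0.002,-0.003,0.023,0.005,-0.004,-0.006,0.06,0,0,0,0,0,0,0.06,0,0,0,0,0,0,0.06,0,0,0,0,0,0,0.06,0,0,0,0,0,0,0.06,0,0,0,0,0,0,0.06,0,0,0,0,0,0],
)

```text
clock: 19.3
position: [0.4465, 0.3144, 0.0133]
ee_rot: [0.003, 0.763, 0.646, 0.01]
contact_force: [0.0, 0.6, -0.1]
width: 0.0603
```

```bash
python3 - <<'E'
from h import *
from rig import manip
d=snap("wrist","w24")
st=manip.get_state(); print(st["position"])
plan(st,[.4388,.3108,.003],down(80.5),n=1)
E
```

```text
[0.44665084 0.31443816 0.01330855]
err mm [ -7.9  -3.6 -10.3] tool [-5.  -7.3 10.1] rotdeg [ 1.   -0.66  0.02] rows 1
   [-0.005, -0.0073, 0.0101, 0.017, -0.012, 0.0]
```

View pics/w24.png

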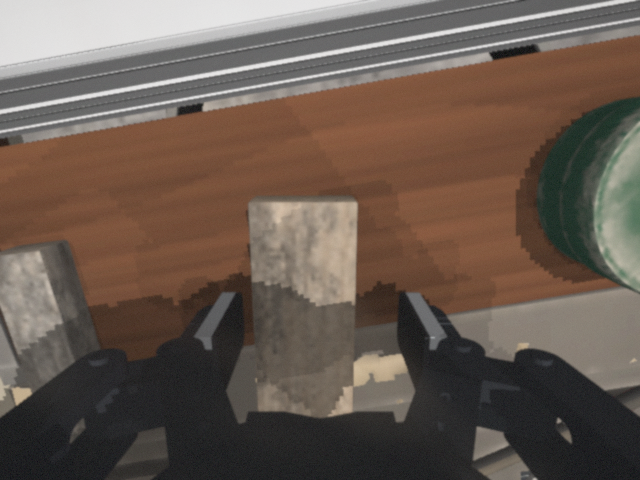

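Call:
apply_moves(
  moves=[0.06,-0.005,-0.007,0.01,0.015,-0.01,0,0.06,0,0,0,0,0,0,0.06,0,0,0,0,0,0,0.02,0,0,0,0,0,0,0.02,0,0,0,0,0,0,0.02,0,0,0,0,0,0,0.02,0,0,0,0,0,0,0.02,0,0,0,0,0,0],
  newtons=60,
)

```text
clock: 20.02
position: [0.4389, 0.3105, 0.0033]
ee_rot: [0.0, 0.763, 0.646, 0.001]
contact_force: [-0.0, -0.3, -0.2]
width: 0.0389
```

```bash
python3 - <<'E'
from h import *
from rig import manip
d=snap("wrist","w25")
st=manip.get_state(); print(st["position"],st["width"],st["contact_force"])
plan(st,[.4388,.3108,.003],down(80.5),n=1)
E
```

```text
[0.43883421 0.3104043  0.00326769] 0.03853272763010079 [-0.36281334  0.27444007 -0.13408315]
err mm [-0.   0.4 -0.3] tool [ 0.4 -0.1  0.3] rotdeg [ 0.13 -0.08  0.01] rows 1
   [0.0004, -0.0001, 0.0003, 0.002, -0.001, 0.0]
```

View pics/w25.png

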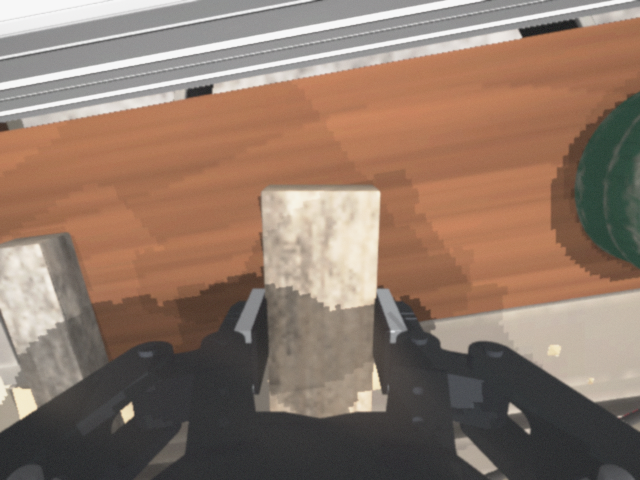

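Call:
apply_moves(
  moves=[0.02,0,0,-0.03,0,0,0,0.02,0,0,-0.04,0,0,0,0.02,0,0,-0.04,0,0,0,0.02,0,0,-0.04,0,0,0.1,0.02,0,0,-0.03,0,0,0.1,0.02,0,0,0,0,0,0.11,0.02,0,0,0,0,0,0.11,0.02,0,0,0,0,0,0.11],
)

```text
clock: 20.73
position: [0.4376, 0.3097, 0.191]
ee_rot: [0.0, 0.911, 0.413, -0.001]
contact_force: [0.4, 0.1, -0.6]
width: 0.0383
```

```bash
python3 - <<'E'
from h import *
from rig import manip
st=manip.get_state(); print(st["position"],st["width"],st["contact_force"])
plan(st,fp(-20,75,90),fR())
E
```

```text
[0.43758313 0.30974419 0.19096591] 0.038305643621699935 [ 0.36801699  0.05262595 -0.57759126]
err mm [  81.7 -309.5  -29.6] tool [-179.1  265.3   29.8] rotdeg [-10.92  24.31  47.78] rows 9
   [-0.0199, 0.0295, 0.0033, -0.021, 0.047, 0.093]
   [-0.0172, 0.0311, 0.0031, -0.021, 0.047, 0.093]
   [-0.0144, 0.0325, 0.003, -0.021, 0.047, 0.093]
   [-0.0115, 0.0337, 0.0031, -0.021, 0.047, 0.093]
   [-0.0085, 0.0345, 0.0033, -0.021, 0.047, 0.093]
   [-0.0054, 0.0351, 0.0038, -0.021, 0.047, 0.093]
   [-0.0024, 0.0354, 0.0043, -0.021, 0.047, 0.093]
   [0.0007, 0.0354, 0.005, -0.021, 0.047, 0.093]
   [0.0037, 0.035, 0.0059, -0.021, 0.047, 0.093]
```

Call:
apply_moves(
  moves=[0.02,-0.0199,0.0295,0.0033,-0.021,0.047,0.093,0.02,-0.0172,0.0311,0.0031,-0.021,0.047,0.093,0.02,-0.0144,0.0325,0.003,-0.021,0.047,0.093,0.02,-0.0115,0.0337,0.0031,-0.021,0.047,0.093,0.02,-0.0085,0.0345,0.0033,-0.021,0.047,0.093,0.02,-0.0054,0.0351,0.0038,-0.021,0.047,0.093,0.02,-0.0024,0.0354,0.0043,-0.021,0.047,0.093,0.02,0.0007,0.0354,0.005,-0.021,0.047,0.093],
)

```text
clock: 21.4
position: [0.5111, 0.0316, 0.1648]
ee_rot: [-0.004, 0.977, 0.034, 0.211]
contact_force: [0.7, 0.2, -1.0]
width: 0.0384
```

```bash
python3 - <<'E'
from h import *
from rig import manip
st=manip.get_state(); print(tof(st["position"]),st["width"])
plan(st,fp(-20,75,60),fR(),n=3)
E
```

```text
[-25.72289167 106.41459213  96.63230736] 0.038357545683731696
err mm [ 21.2 -31.3 -30.5] tool [ 4.6 32.5 35.8] rotdeg [-1.19  1.35  3.53] rows 3
   [0.0015, 0.0108, 0.0119, -0.007, 0.008, 0.021]
   [0.0017, 0.0107, 0.012, -0.007, 0.008, 0.021]
   [0.0018, 0.0106, 0.0121, -0.007, 0.008, 0.021]
```

Call:
apply_moves(
  moves=[0.02,0.0015,0.0108,0.0119,-0.007,0.008,0.021,0.02,0.0017,0.0107,0.012,-0.007,0.008,0.021,0.02,0.0018,0.0106,0.0121,-0.007,0.008,0.021,0.02,0,0,0,0,0,0,0.02,0,0,0,0,0,0,0.02,0,0,0,0,0,0,0.02,0,0,0,0,0,0,0.02,0,0,0,0,0,0],
)

```text
clock: 22.07
position: [0.5283, -0.0071, 0.1327]
ee_rot: [0.001, 0.975, -0.006, 0.223]
contact_force: [-0.7, 0.8, -0.1]
width: 0.0384
```

```bash
python3 - <<'E'
from h import *
from rig import manip
snap("wrist","w26")
st=manip.get_state(); print(tof(st["position"]),st["width"])
plan(st,fp(-21,75,14),fR(),n=2)
E
```

```text
[-24.17585135  67.77357878  60.39267505] 0.03852144824663396
err mm [ 23.    7.3 -40.4] tool [ 3.1 -7.6 46.3] rotdeg [ 0.36  0.03 -0.87] rows 2
   [0.0015, -0.0038, 0.0232, 0.003, 0.0, -0.008]
   [0.0016, -0.0037, 0.0232, 0.003, 0.0, -0.008]
```

View pics/w26.png

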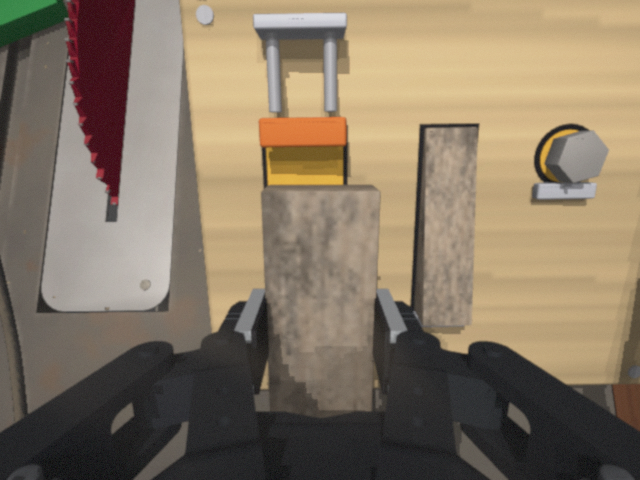

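Call:
apply_moves(
  moves=[0.02,0,-0.0038,0.021,0.003,0,-0.008,0.02,0,-0.0037,0.021,0.003,0,-0.008,0.02,0,0,0,0,0,0,0.02,0,0,0,0,0,0,0.02,0,0,0,0,0,0,0.02,0,0,0,0,0,0,0.02,0,0,0,0,0,0,0.02,0,0,0,0,0,0],
)

```text
clock: 22.78
position: [0.5493, 0.0029, 0.101]
ee_rot: [0.0, 0.974, 0.005, 0.228]
contact_force: [-0.4, -0.5, -0.2]
width: 0.0384
```

```bash
python3 - <<'E'
from h import *
from rig import manip
snap("wrist","w27")
st=manip.get_state(); print(tof(st["position"]),st["width"])
plan(st,fp(-21,75,11),fR(),n=1)
E
```

```text
[-19.15130109  77.59778259  22.63622512] 0.038483076611894144
err mm [  3.4  -2.6 -11.3] tool [-2.   2.6 11.6] rotdeg [-0.01 -0.58  0.39] rows 1
   [-0.002, 0.0026, 0.0116, -0.0, -0.01, 0.007]
```

View pics/w27.png

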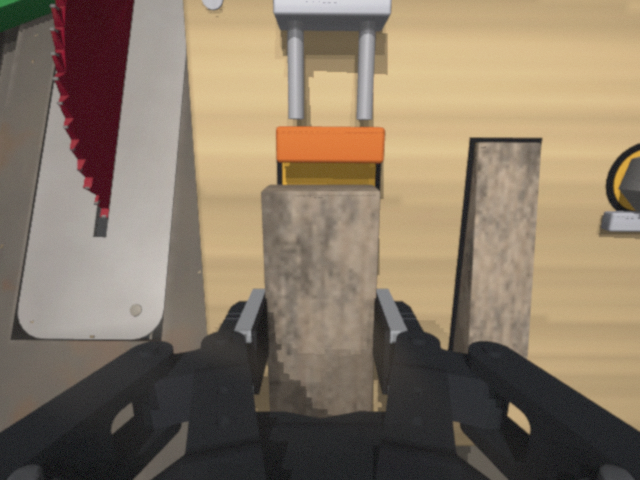

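Call:
apply_moves(
  moves=[0.02,-0.003,0.003,0.011,0,-0.01,0.007,0.02,0,0,0,0,0,0,0.02,0,0,0,0,0,0,0.02,0,0,0,0,0,0,0.02,0,0,0,0,0,0,0.02,0,0,0,0,0,0,0.02,0,0,0,0,0,0,0.02,0,0,0,0,0,0],
)

```text
clock: 23.5
position: [0.5519, -0.001, 0.0893]
ee_rot: [-0.0, 0.975, 0.001, 0.223]
contact_force: [-0.2, 0.9, -0.4]
width: 0.0382
```

```bash
python3 - <<'E'
from h import *
from rig import manip
snap("wrist","w28")
st=manip.get_state(); print(tof(st["position"]),st["width"],faceR(FY).T@st["contact_force"])
plan(st,fp(-21,75,10),fR(),n=1)
E
```

```text
[-21.95065645  73.64893725  10.9888044 ] 0.038609702208702947 [-0.81045449 -0.88680377  0.50033786]
err mm [ 1.3  1.4 -0.5] tool [ 0.9 -1.4  1. ] rotdeg [ 0.02 -0.   -0.11] rows 1
   [0.0009, -0.0014, 0.001, 0.0, -0.0, -0.002]
```

View pics/w28.png

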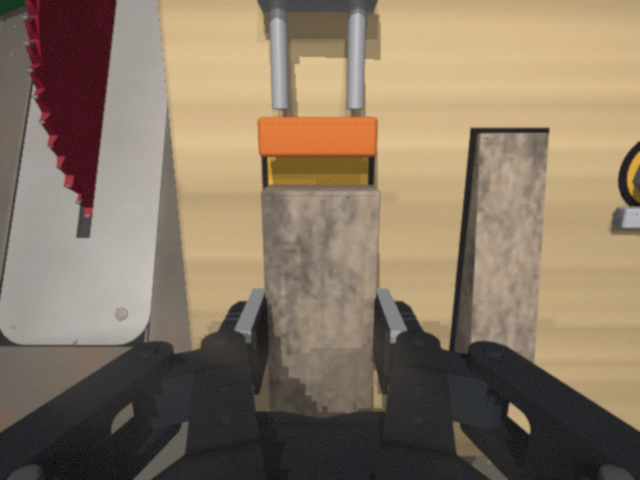

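Call:
apply_moves(
  moves=[0.02,0.008,0,0,0,0,0,0.02,0.008,0,0,0,0,0,0.02,0,0,0,0,0,0,0.02,0,0,0,0,0,0,0.02,0,0,0,0,0,0,0.02,0,0,0,0,0,0,0.02,0,0,0,0,0,0,0.02,0,0,0,0,0,0],
)

```text
clock: 24.22
position: [0.5616, 0.0001, 0.0934]
ee_rot: [-0.002, 0.976, 0.001, 0.217]
contact_force: [-2.7, -0.9, -0.4]
width: 0.0381
```

```bash
python3 - <<'E'
from h import *
from rig import manip
snap("wrist","w29")
st=manip.get_state(); print(tof(st["position"]),st["width"],faceR(FY).T@st["contact_force"])
plan(st,fp(-2,75,10),fR(),n=1)
E
```

```text
[-11.42518925  74.71428179  10.37353006] 0.03876329416783397 [-3.71725229 -0.28198959  0.00998519]
err mm [8.6 0.3 3.8] tool [ 9.4 -0.3  0.3] rotdeg [-0.12  0.74 -0.08] rows 1
   [0.0094, -0.0003, 0.0003, -0.002, 0.013, -0.001]
```

View pics/w29.png

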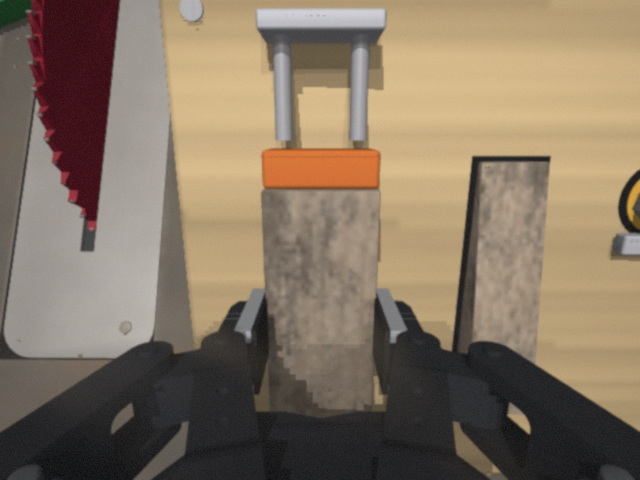

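Call:
apply_moves(
  moves=[0.02,0.008,0,0,0,0.008,0,0.02,0.008,0,0,0,0.006,0,0.02,0.002,0,0,0,0,0,0.02,0.001,0,0,0,0,0,0.02,0,0,0,0,0,0,0.02,0,0,0,0,0,0,0.02,0,0,0,0,0,0,0.02,0,0,0,0,0,0],
)

```text
clock: 24.93
position: [0.5641, 0.0018, 0.0927]
ee_rot: [-0.004, 0.978, 0.002, 0.208]
contact_force: [-4.8, -2.1, -0.5]
width: 0.0384
```

```bash
python3 - <<'E'
from h import *
from rig import manip
snap("wrist","w30")
st=manip.get_state(); print(tof(st["position"]),st["width"],faceR(FY).T@st["contact_force"])
plan(st,fp(1,75,10),fR(),n=1)
E
```

```text
[-9.76269602 76.52189706  8.66000435] 0.03843254047571147 [-5.00189797 -1.16054815  1.85165337]
err mm [ 9.1 -1.5  5.9] tool [10.7  1.5 -1.7] rotdeg [-0.42  1.8  -0.06] rows 1
   [0.0107, 0.0015, -0.0017, -0.007, 0.031, -0.001]
```

View pics/w30.png

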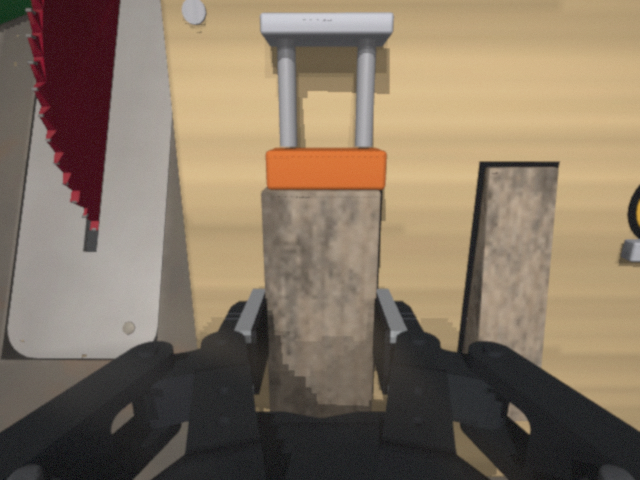

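Call:
apply_moves(
  moves=[0.02,0.008,0.001,-0.003,0,0.02,0,0.02,0.008,0,0,0,0.015,0,0.02,0.008,0,0,0,0.015,0,0.02,0.008,0,0,0,0.015,0,0.02,0.008,0,0,0,0.015,0,0.02,0.008,0,0,0,0.015,0,0.02,0.008,0,0,0,0.015,0,0.02,0.006,0,0,0,0.01,0],
)

```text
clock: 25.65
position: [0.5871, 0.004, 0.1017]
ee_rot: [-0.01, 0.972, 0.003, 0.234]
contact_force: [-13.8, -4.3, -1.7]
width: 0.0384
```

```bash
python3 - <<'E'
from h import *
from rig import manip
st=manip.get_state(); print(tof(st["position"]),st["width"],faceR(FY).T@st["contact_force"])
plan(st,fp(1,75,10),fR(),n=1)
snap("wrist","w31")
E
```

```text
[15.11813284 78.53688101  6.80770048] 0.038377257523165564 [-13.20696268  -4.2763162    4.44632301]
err mm [-14.1  -3.6  -3.3] tool [-14.    3.5  -3.6] rotdeg [-1.06 -1.32 -0.07] rows 1
   [-0.014, 0.0035, -0.0036, -0.019, -0.023, -0.001]
```

View pics/w31.png

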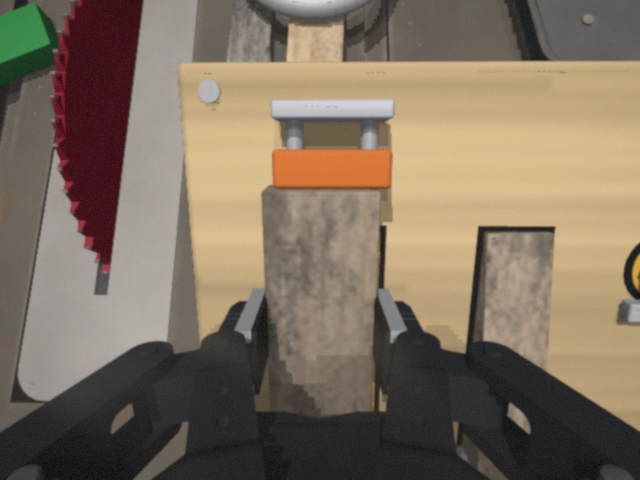

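Call:
apply_moves(
  moves=[0.02,0.005,0.002,0.004,-0.008,-0.01,0,0.02,0.005,0.002,0.004,-0.008,-0.01,0,0.02,0.005,0.002,0.004,-0.004,0,0,0.02,0.004,0.001,0.003,0,0,0,0.02,0.004,0.001,0.003,0,0,0,0.02,0.004,0,0.003,0,0,0,0.02,0.004,0,0.002,0,0,0,0.02,0.004,0,0.002,0,0,0],
)

```text
clock: 26.37
position: [0.5883, 0.0036, 0.0952]
ee_rot: [-0.006, 0.981, 0.005, 0.196]
contact_force: [-21.8, -4.6, 17.7]
width: 0.0387
```

```bash
python3 - <<'E'
from h import *
from rig import manip
st=manip.get_state(); print(tof(st["position"]),st["width"],faceR(FY).T@st["contact_force"])
plan(st,fp(1,75,2),fR(),n=1)
snap("wrist","w32")
E
```

```text
[13.39494712 78.20781328  0.37019398] 0.03867677818342791 [-11.9305271   -4.47950252  25.45511432]
err mm [-11.9  -3.2  -3.9] tool [-12.5   3.1  -1. ] rotdeg [-0.69  3.19  0.25] rows 1
   [-0.0125, 0.0031, -0.001, -0.012, 0.056, 0.004]
```

View pics/w32.png

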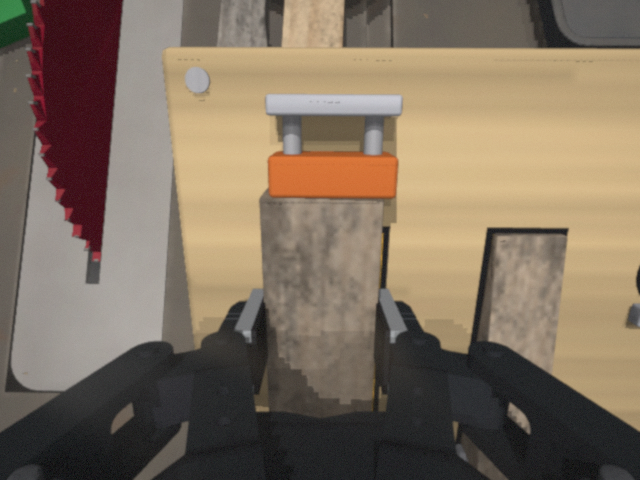

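Call:
apply_moves(
  moves=[0.02,0,0.004,-0.003,-0.01,0.03,0,0.02,0,0.003,-0.001,-0.005,0.03,0,0.02,-0.003,0.002,0,0,0.01,0,0.02,-0.003,0,0,0,0.005,0,0.02,-0.001,0,0,0,0,0,0.02,0,0,0,0,0,0,0.02,0,0,0,0,0,0,0.02,0,0,0,0,0,0],
)

```text
clock: 27.08
position: [0.5719, -0.0016, 0.092]
ee_rot: [-0.002, 0.974, 0.004, 0.226]
contact_force: [-2.7, 1.1, -0.3]
width: 0.0389
```

```bash
python3 - <<'E'
from h import *
from rig import manip
st=manip.get_state(); print(tof(st["position"]),st["width"],faceR(FY).T@st["contact_force"])
plan(st,fp(-3,75,2),fR(),n=1)
snap("wrist","w33")
E
```

```text
[-2.7849426  73.05568409  4.66705714] 0.038905895951051206 [-2.61103606  1.08101798  0.88443044]
err mm [ 1.   1.9 -2.5] tool [-0.2 -1.9  2.7] rotdeg [-0.24 -0.29  0.19] rows 1
   [-0.0002, -0.0019, 0.0027, -0.004, -0.005, 0.003]
```

View pics/w33.png

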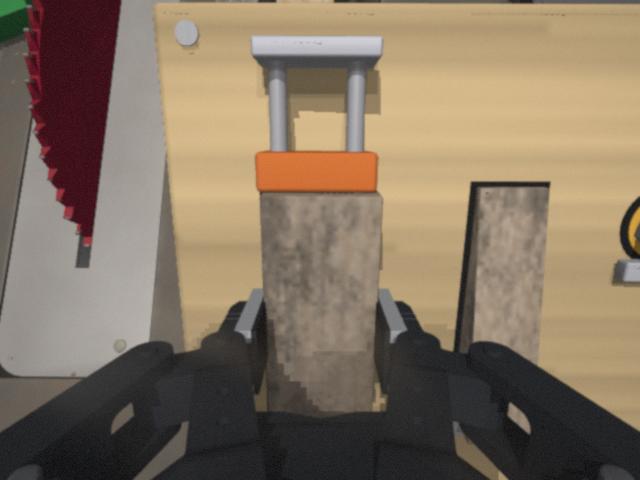

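Call:
apply_moves(
  moves=[0.02,0.002,-0.002,0.004,0,-0.005,0,0.02,0.002,-0.001,0.003,0,0,0,0.02,0,0,0,0,0,0,0.02,0,0,0,0,0,0,0.02,0,0,0,0,0,0,0.02,0,0,0,0,0,0,0.02,0,0,0,0,0,0,0.02,0,0,0,0,0,0],
)

```text
clock: 27.8
position: [0.5746, 0.0005, 0.0885]
ee_rot: [-0.001, 0.975, 0.006, 0.22]
contact_force: [-4.0, -0.3, 1.2]
width: 0.0384
```

```bash
python3 - <<'E'
from h import *
from rig import manip
st=manip.get_state(); print(tof(st["position"]),st["width"],faceR(FY).T@st["contact_force"],st["moment"])
plan(st,fp(-3,75,2),fR(),n=1)
snap("wrist","w34")
E
```

```text
[-1.89799334 75.12427003  0.37954189] 0.03839634531672216 [-3.11581995 -0.2362219   2.85865009] [ 0.00322773  0.84014513 -0.06718691]
err mm [-1.7 -0.1  1. ] tool [-1.1  0.1 -1.6] rotdeg [-0.17  0.35  0.48] rows 1
   [-0.0011, 0.0001, -0.0016, -0.003, 0.006, 0.008]
```

View pics/w34.png

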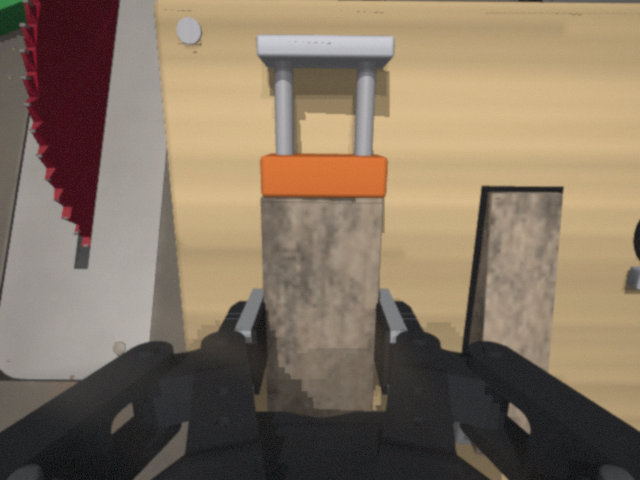

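Call:
apply_moves(
  moves=[0.065,0,0,0,0,0,0,0.065,0,0,0,0,0,0,0.065,0,0,0,0,0,0,0.065,0,0,-0.02,0,0,0,0.065,0,0,-0.035,0,0,0,0.065,0,0,-0.04,0,0,0,0.065,0,0,-0.035,0,0,0,0.065,0,0,0,0,0,0],
)

```text
clock: 28.52
position: [0.5274, -0.0023, 0.2151]
ee_rot: [0.002, 0.973, 0.005, 0.23]
contact_force: [0.9, 0.3, -0.2]
width: 0.0652
```

```bash
python3 - <<'E'
from h import *
from rig import manip
st=manip.get_state(); print(tof(st["position"]),st["width"],faceR(FY).T@st["contact_force"],st["moment"])
d=snap("wrist","w35")
cv2.imwrite("pics/w35c.png",cv2.resize(d["image"][100:340,160:480,::-1],None,fx=2.5,fy=2.5))
E
```

```text
[ 10.63323882  72.42594361 134.86443517] 0.06515841997538217 [ 0.6926373   0.30048047 -0.52721609] [-0.00096767  0.19082165 -0.01634555]
```

View pics/w35.png

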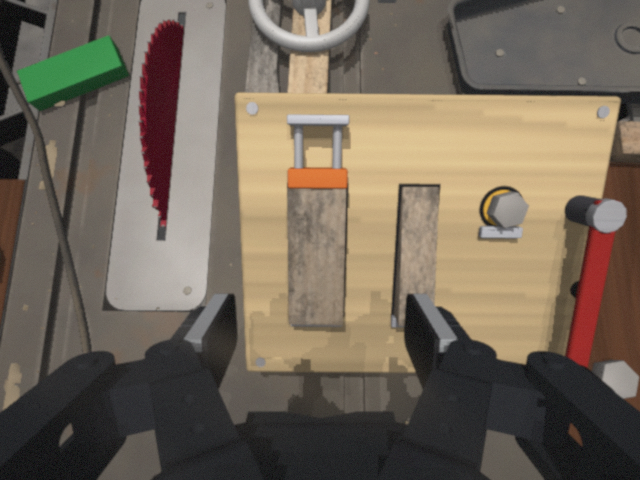

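View pics/w35c.png

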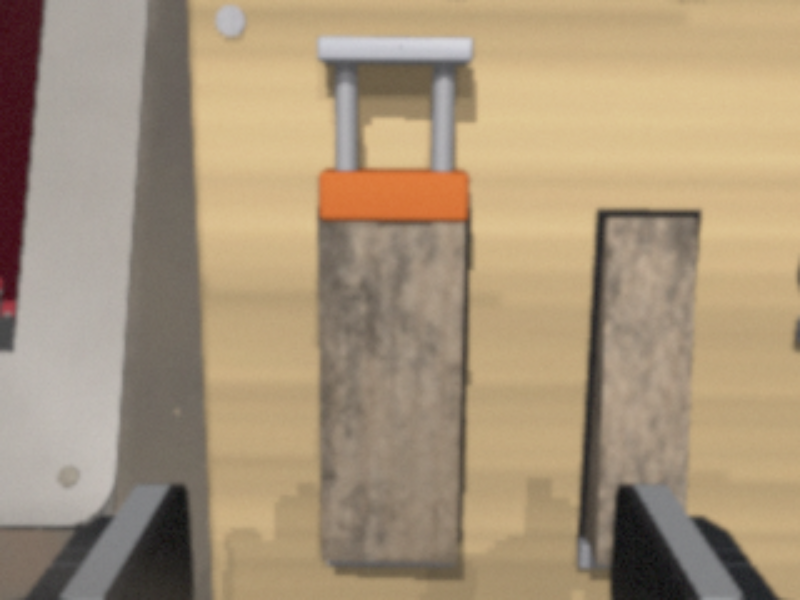

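```bash
python3 - <<'E'
from h import *
d=snap("wrist","w36")
im=d["image"]
cv2.imwrite("pics/w36c.png",cv2.resize(im[150:350,270:470,::-1],None,fx=3,fy=3,interpolation=cv2.INTER_CUBIC))
W=cloud(d)
for v in (200,230,260,290,315): print([tof(W[v,u]).round(1).tolist() for u in (300,318,336)], tof(W[v,370]).round(1).tolist(), tof(W[v,418]).round(1).tolist())
E
```

```text
[[35.2, 86.5, 16.7], [35.4, 74.4, 16.9], [35.5, 62.3, 17.2]] [33.0, 37.1, -1.2] [33.9, 3.6, 2.9]
[[14.5, 86.6, 16.1], [14.8, 74.2, 17.3], [15.1, 62.0, 18.2]] [11.1, 36.3, -0.5] [12.9, 3.0, 6.3]
[[-6.6, 86.6, 17.7], [-6.5, 74.1, 17.7], [-6.7, 61.5, 16.6]] [-12.4, 35.0, -2.6] [-7.9, 2.8, 11.5]
[[-28.9, 86.8, 17.5], [-29.0, 74.0, 17.1], [-29.0, 61.1, 16.8]] [-35.9, 34.3, -1.1] [-29.8, 1.7, 13.8]
[[-48.6, 86.9, 16.7], [-48.6, 73.8, 16.5], [-47.8, 60.8, 18.1]] [-56.8, 33.4, -1.5] [17.0, 40.3, 155.9]
```

View pics/w36c.png

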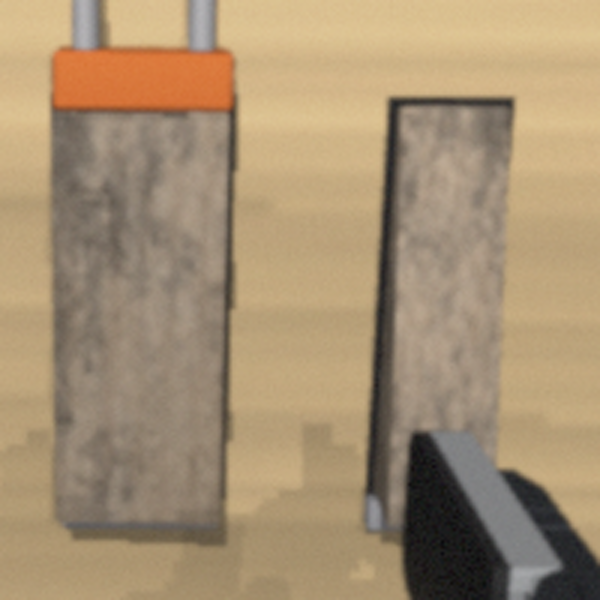

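```bash
python3 - <<'E'
from h import *
d=load("w36"); o=lambda a,b:(a/3+270-.3,b/3+150-.3)
for n,p,z in [("blkTL",(54,108),16.6),("blkTR",(228,110),16.6),("blkBR",(220,523),16.6),("blkBL",(58,523),16.6),("wTL",(400,106),2.6),("wTR",(511,104),2.6),("outTL",(390,98),-1.4),("outTR",(514,98),-1.4),("wBL",(386,528),18.6),("wledgecorner",(367,497),4.6),("blkledge low",(70,528),4.6),("wledge low",(368,530),4.6),("jawlow top",(140,108),18.6)]:
    print(n,castf(d,*o(*p),z).round(1))
E
```

```text
blkTL [44.7 94.6 16.6]
blkTR [44.6 56.  16.6]
blkBR [-55.6  55.5  16.6]
blkBL [-55.9  95.   16.6]
wTL [44.3 14.8  2.6]
wTR [ 45.  -11.1   2.6]
outTL [45.8 16.4 -1.4]
outTR [ 46.  -13.   -1.4]
wBL [-55.7  15.4  18.6]
wledgecorner [-54.1  17.5   4.6]
blkledge low [-63.3  92.9   4.6]
wledge low [-63.3  16.7   4.6]
jawlow top [45.1 75.5 18.6]
```

```bash
cat >> h.py <<'E'
def fRp(deg): return fR()@Ro.from_euler("z",deg,degrees=True).as_matrix()
E
python3 - <<'E'
from h import *
from rig import manip
st=manip.get_state()
plan(st,fp(-40,-30,130),fRp(-90))
E
```

```text
err mm [ -42.1 -102.9  -21.6] tool [-48.4 102.3   0.8] rotdeg [  0.38  -0.27 -89.56] rows 14
   [-0.0035, 0.0073, 0.0001, 0.0, -0.0, -0.112]
   [-0.0042, 0.0069, 0.0001, 0.0, -0.0, -0.112]
   [-0.005, 0.0064, 0.0001, 0.0, -0.0, -0.112]
   [-0.0057, 0.0058, 0.0001, 0.0, -0.0, -0.112]
   [-0.0063, 0.0051, 0.0, 0.0, -0.0, -0.112]
   [-0.0068, 0.0044, 0.0, 0.0, -0.0, -0.112]
   [-0.0072, 0.0036, 0.0001, 0.0, -0.0, -0.112]
   [-0.0076, 0.0028, 0.0001, 0.0, -0.0, -0.112]
   [-0.0079, 0.0019, 0.0001, 0.0, -0.0, -0.112]
   [-0.008, 0.001, 0.0001, 0.0, -0.0, -0.112]
   [-0.0081, 0.0001, 0.0001, 0.0, -0.0, -0.112]
   [-0.008, -0.0008, 0.0001, 0.0, -0.0, -0.112]
   [-0.0079, -0.0017, 0.0001, 0.0, -0.0, -0.112]
   [-0.0077, -0.0026, 0.0001, 0.0, -0.0, -0.112]
```

Call:
apply_moves(
  moves=[0.04,-0.0035,0.0073,0,0,0,-0.12,0.04,-0.0042,0.0069,0,0,0,-0.12,0.04,-0.005,0.0064,0,0,0,-0.12,0.04,-0.0057,0.0058,0,0,0,-0.12,0.04,-0.0063,0.0051,0,0,0,-0.12,0.04,-0.0068,0.0044,0,0,0,-0.12,0.04,-0.0072,0.0036,0,0,0,-0.12,0.04,-0.0076,0.0028,0,0,0,-0.12],
)

```text
clock: 29.28
position: [0.5049, -0.0629, 0.1877]
ee_rot: [0.105, 0.854, 0.472, 0.195]
contact_force: [-0.4, 0.1, 0.5]
width: 0.0401
```

```bash
python3 - <<'E'
from h import *
from rig import manip
st=manip.get_state(); print(tof(st["position"]))
plan(st,fp(-60,-70,120),fRp(-120))
E
```

```text
[-21.71585544  11.91290931 120.12704916]
err mm [-34.1 -82.  -16.8] tool [-89.7  11.5  -0. ] rotdeg [ -0.26  -0.21 -62.37] rows 10
   [-0.009, 0.0012, -0.0, -0.0, -0.0, -0.109]
   [-0.009, 0.0002, 0.0, -0.0, -0.0, -0.109]
   [-0.009, -0.0008, 0.0, -0.0, -0.0, -0.109]
   [-0.0089, -0.0018, 0.0, -0.0, -0.0, -0.109]
   [-0.0086, -0.0027, 0.0, -0.0, -0.0, -0.109]
   [-0.0083, -0.0037, 0.0, -0.0, -0.0, -0.109]
   [-0.0078, -0.0045, 0.0, -0.0, -0.0, -0.109]
   [-0.0073, -0.0054, 0.0, -0.0, -0.0, -0.109]
   [-0.0067, -0.0061, 0.0, -0.0, -0.0, -0.109]
   [-0.006, -0.0068, 0.0, -0.0, -0.0, -0.109]
```

Call:
apply_moves(
  moves=[0.04,-0.009,0.0012,0,0,0,-0.12,0.04,-0.009,0.0002,0,0,0,-0.12,0.04,-0.009,-0.0008,0,0,0,-0.12,0.04,-0.0089,-0.0018,0,0,0,-0.12,0.04,-0.0086,-0.0027,0,0,0,-0.12,0.04,-0.0083,-0.0037,0,0,0,-0.12,0.04,-0.0078,-0.0045,0,0,0,-0.12,0.04,-0.0073,-0.0054,0,0,0,-0.12],
)

```text
clock: 29.95
position: [0.479, -0.1335, 0.1599]
ee_rot: [0.175, 0.523, 0.825, 0.119]
contact_force: [-0.1, -0.8, 1.1]
width: 0.0401
```

```bash
python3 - <<'E'
from h import *
from rig import manip
st=manip.get_state(); print(tof(st["position"]),st["qpos"].round(2))
plan(st,fp(-85,-115,110),fRp(-180))
E
```

```text
[-57.29277866 -58.55883833 106.40995138] [-0.59  0.04  2.09  0.39  0.7  -1.29]
err mm [-26.3 -56.5  -8.8] tool [-39.5 -48.9  -3.5] rotdeg [ -0.23  -1.54 -65.11] rows 11
   [-0.0036, -0.0044, -0.0003, -0.0, -0.002, -0.103]
   [-0.0031, -0.0048, -0.0003, -0.0, -0.002, -0.103]
   [-0.0026, -0.0051, -0.0003, -0.0, -0.002, -0.103]
   [-0.0021, -0.0053, -0.0003, -0.0, -0.002, -0.103]
   [-0.0015, -0.0055, -0.0003, -0.0, -0.002, -0.103]
   [-0.0009, -0.0056, -0.0003, -0.0, -0.002, -0.103]
   [-0.0003, -0.0057, -0.0003, -0.0, -0.002, -0.103]
   [0.0002, -0.0057, -0.0003, -0.0, -0.002, -0.103]
   [0.0008, -0.0057, -0.0003, -0.0, -0.002, -0.103]
   [0.0014, -0.0055, -0.0003, -0.0, -0.002, -0.103]
   [0.002, -0.0054, -0.0003, -0.0, -0.002, -0.103]
```

Call:
apply_moves(
  moves=[0.04,-0.005,-0.006,-0.001,0,-0.002,-0.12,0.04,-0.0045,-0.0065,-0.001,0,-0.002,-0.12,0.04,-0.0038,-0.007,-0.001,0,-0.002,-0.12,0.04,-0.003,-0.007,-0.001,0,-0.002,-0.12,0.04,-0.002,-0.0075,-0.001,0,-0.002,-0.12,0.04,-0.001,-0.0075,-0.001,0,-0.002,-0.12,0.04,0,-0.0075,-0.001,0,-0.002,-0.12,0.04,0.001,-0.0075,-0.001,0,-0.002,-0.12],
)

```text
clock: 30.62
position: [0.4522, -0.1946, 0.1415]
ee_rot: [0.208, 0.064, 0.976, 0.019]
contact_force: [0.3, 1.1, 0.7]
width: 0.04
```

```bash
python3 - <<'E'
from h import *
from rig import manip
st=manip.get_state(); print(tof(st["position"]),st["qpos"].round(2))
d=snap("wrist","w40")
plan(st,fp(-85,-115,80),fRp(-180))
print(proj(d,fp(-85,-115,60)),proj(d,fp(-85,-115,30)))
E
```

```text
[ -89.63146206 -119.51361537  101.59707681] [-0.77  0.07  2.11  0.46  0.71 -2.53]
err mm [ 13.5   4.6 -17.4] tool [-4.6  5.  21.5] rotdeg [ 0.41 -1.71 -7.82] rows 2
   [-0.0023, 0.0025, 0.0107, 0.004, -0.015, -0.068]
   [-0.0023, 0.0024, 0.0108, 0.004, -0.015, -0.068]
[329.41449523 288.14180873] [327.94520496 270.23963821]
```

View pics/w40.png

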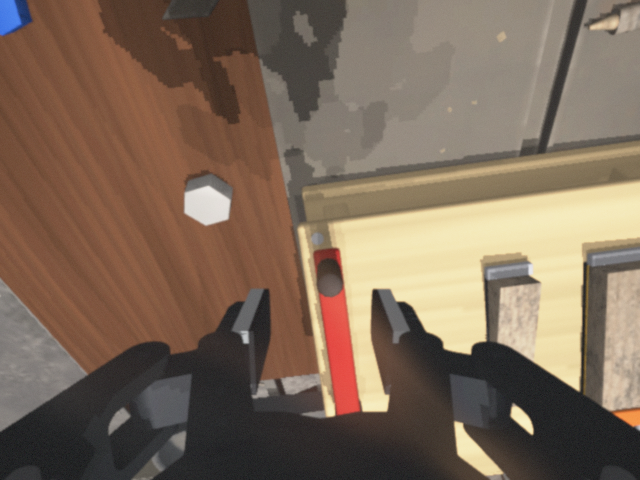

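Call:
apply_moves(
  moves=[0.036,-0.002,0.0025,0.018,0,-0.01,0,0.036,-0.002,0.0025,0.018,0,-0.01,0,0.036,0,0,0,0,0,0,0.036,0,0,0,0,0,0,0.036,0,0,0,0,0,0,0.036,0,0,0,0,0,0,0.036,0,0,0,0,0,0,0.036,0,0,0,0,0,0],
)

```text
clock: 31.33
position: [0.4712, -0.1925, 0.1053]
ee_rot: [0.215, 0.071, 0.974, 0.019]
contact_force: [0.6, -0.3, -0.4]
width: 0.0359
```

```bash
python3 - <<'E'
from h import *
from rig import manip
st=manip.get_state(); print(tof(st["position"]),st["qpos"].round(2))
d=snap("wrist","w41")
plan(st,fp(-85,-115,38),fRp(-172),n=1)
E
```

```text
[ -88.238401   -117.55438464   60.75780748] [-0.74  0.14  2.15  0.54  0.59 -2.58]
err mm [ 12.8   2.6 -19.1] tool [-3.2  2.9 22.7] rotdeg [ 0.2  -0.92 -0.57] rows 1
   [-0.0032, 0.0029, 0.0227, 0.003, -0.016, -0.01]
```

View pics/w41.png

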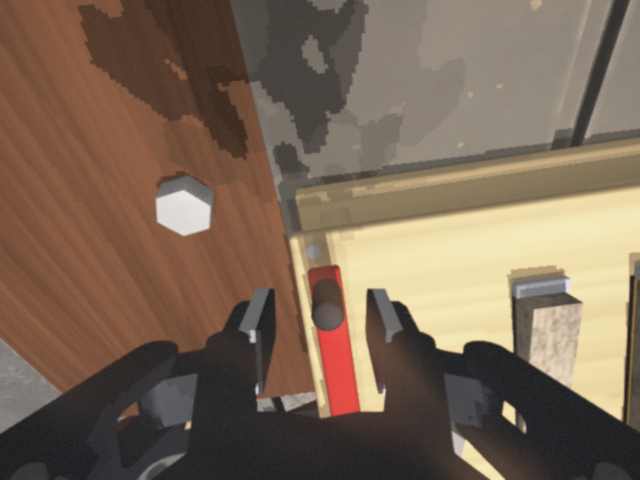

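Call:
apply_moves(
  moves=[0.036,-0.003,0.003,0.021,0,-0.012,0,0.036,0,0,0,0,0,0,0.036,0,0,0,0,0,0,0.036,0,0,0,0,0,0,0.025,0,0,0,0,0,0,0.025,0,0,0,0,0,0,0.025,0,0,0,0,0,0,0.025,0,0,0,0,0,0],
  newtons=20,
)

```text
clock: 32.05
position: [0.4845, -0.1921, 0.0927]
ee_rot: [0.224, 0.071, 0.972, 0.016]
contact_force: [0.4, -0.5, -0.5]
width: 0.0249
```

```bash
python3 - <<'E'
from h import *
from rig import manip
st=manip.get_state(); print(tof(st["position"]),st["qpos"].round(2),faceR(FY).T@st["contact_force"],st["width"])
d=snap("wrist","w42")
for th in (15,30): plan(st,fp(30-115*np.cos(np.radians(th)),-115+115*np.sin(np.radians(th)),38),fRp(-180+th+5))
E
```

```text
[ -81.78719803 -117.14453555   43.56756967] [-0.72  0.18  2.16  0.61  0.53 -2.63] [ 0.08509295 -0.54338015 -0.63412897] 0.024935099655867023
err mm [ 2.9 31.9 -4.7] tool [ 4.  31.7  5.5] rotdeg [-0.08  0.22 11.51] rows 2
   [0.002, 0.0158, 0.0027, -0.001, 0.002, 0.1]
   [0.0036, 0.0156, 0.0028, -0.001, 0.002, 0.1]
err mm [13.2 59.7  0.3] tool [-3.2 60.8  5.5] rotdeg [-0.05  0.23 26.51] rows 5
   [-0.0006, 0.0122, 0.0011, -0.0, 0.001, 0.093]
   [0.0005, 0.0122, 0.0011, -0.0, 0.001, 0.093]
   [0.0016, 0.0121, 0.0011, -0.0, 0.001, 0.093]
   [0.0027, 0.0119, 0.0011, -0.0, 0.001, 0.093]
   [0.0038, 0.0116, 0.0011, -0.0, 0.001, 0.093]
```

View pics/w42.png

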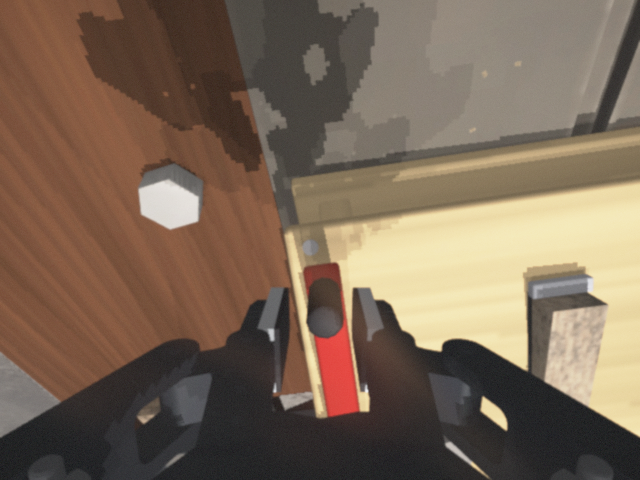

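Call:
apply_moves(
  moves=[0.023,0.001,0.011,0.001,0,0,0.08,0.023,0.001,0.0115,0.001,0,0,0.09,0.023,0.001,0.0115,0.001,0,0,0.1,0.023,0,0.0115,0,0,0,0.1,0.023,0,0.0115,0,0,0,0.1,0.023,0,0.0115,0,0,0,0.1,0.023,0,0,0,0,0,0,0.023,0,0,0,0,0,0],
)

```text
clock: 32.77
position: [0.505, -0.1288, 0.0998]
ee_rot: [0.21, 0.353, 0.908, 0.079]
contact_force: [-0.3, -0.3, -0.7]
width: 0.0231
```

```bash
cat > k.py <<'E'
from h import *
from rig import manip
import sys
st=manip.get_state(); f=tof(st["position"]); print(f,st["qpos"].round(2),faceR(FY).T@st["contact_force"],st["width"])
r=np.hypot(f[0]-30,f[1]+115); th=np.degrees(np.arctan2(f[1]+115,30-f[0])); print("r",r,"theta",th)
R=Ro.from_quat(st["ee_rot"],scalar_first=True).as_matrix(); X=faceR(FY).T@R[:,0]; print("psi+180",np.degrees(np.arctan2(X[1],-X[0])))
t2=float(sys.argv[1]); off=float(sys.argv[3]) if len(sys.argv)>3 else 0
plan(st,fp(30-115*np.cos(np.radians(t2)),-115+115*np.sin(np.radians(t2)),40),fRp(-180+t2+off))
d=snap("wrist",sys.argv[2])
E
python3 k.py 75 w43
```

```text
[-60.07795687 -53.90199847  41.01939598] [-0.54  0.15  2.17  0.5   0.47 -1.78] [-0.61238672 -0.31814137 -0.46305969] 0.02310082506636746
r 108.843943811441 theta 34.14822716489315
psi+180 42.59093444660443
err mm [54.6 50.2 25.3] tool [-10.6  77.6   0.8] rotdeg [-0.11  0.41 32.41] rows 5
   [-0.0021, 0.0155, 0.0002, -0.0, 0.001, 0.113]
   [-0.0003, 0.0157, 0.0002, -0.0, 0.001, 0.113]
   [0.0014, 0.0156, 0.0002, -0.0, 0.001, 0.113]
   [0.0032, 0.0153, 0.0002, -0.0, 0.001, 0.113]
   [0.0049, 0.0149, 0.0002, -0.0, 0.001, 0.113]
```

View pics/w43.png

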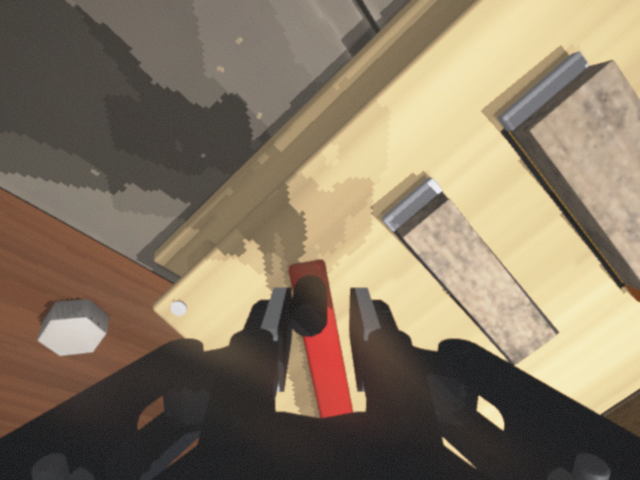

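Call:
apply_moves(
  moves=[0.023,0.001,0.0125,0,0,0,0.08,0.023,0.001,0.0125,0,0,0,0.08,0.023,0.002,0.0125,0,0,0,0.09,0.023,0.002,0.0125,0,0,0,0.09,0.023,0.001,0.0125,0,0,0,0.09,0.023,0,0,0,0,0,0,0.023,0,0,0,0,0,0,0.023,0,0,0,0,0,0],
)

```text
clock: 33.48
position: [0.5441, -0.0897, 0.1178]
ee_rot: [0.188, 0.542, 0.811, 0.119]
contact_force: [0.1, 0.3, 0.7]
width: 0.0227
```

```bash
python3 k.py 97 w44 -5
```

```text
[-16.86607542 -14.93733038  40.14959476] [-0.4   0.16  2.09  0.34  0.49 -1.06] [0.40927821 0.34684701 0.53404084] 0.022699644674519095
r 110.49419385870357 theta 64.90314809136282
psi+180 67.56054805699844
err mm [54.8 14.3 26.3] tool [-10.2  61.6  -0.1] rotdeg [-0.18  0.65 24.44] rows 4
   [-0.0026, 0.0154, -0.0, -0.001, 0.003, 0.107]
   [-0.0009, 0.0156, -0.0, -0.001, 0.003, 0.107]
   [0.0008, 0.0156, -0.0, -0.001, 0.003, 0.107]
   [0.0024, 0.0154, 0.0, -0.001, 0.003, 0.107]
```

View pics/w44.png

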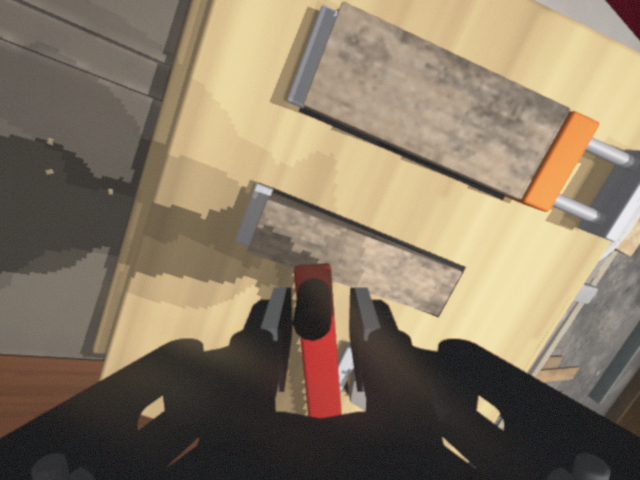

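The knob is still caged at pixel (314,308), with the keeper at roughly 65°. I'll swing it the rest of the way to its stop.

Call:
apply_moves(
  moves=[0.023,0.001,0.0125,0,0,0,0.08,0.023,0.001,0.0125,0,0,0,0.08,0.023,0.002,0.012,0,0,0,0.08,0.023,0.001,0.011,0,0,0,0.08,0.023,0,0.008,0,0,0,0.04,0.023,0,0.006,0,0,0,0,0.023,0,0,0,0,0,0,0.023,0,0,0,0,0,0],
)

```text
clock: 34.2
position: [0.5893, -0.0738, 0.1371]
ee_rot: [0.157, 0.683, 0.698, 0.147]
contact_force: [0.2, 0.8, -0.5]
width: 0.0233
```

```bash
python3 k.py 97 w45 -5
```

```text
[32.28511357  0.72721162 37.78012526] [-0.32  0.2   1.97  0.23  0.57 -0.51] [-0.03333431  0.8153386  -0.59125216] 0.02331511699615463
r 115.74976999036866 theta 91.13119766186884
psi+180 88.76842521793527
err mm [ 9.6 -1.6  7.1] tool [-1.9 11.7 -2.4] rotdeg [-1.01  0.61  3.23] rows 1
   [-0.0019, 0.0117, -0.0024, -0.018, 0.011, 0.056]
```

View pics/w45.png

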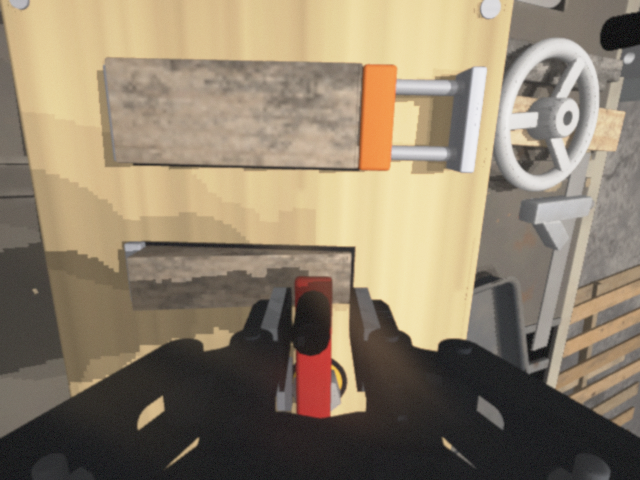

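Nearly there, and the trailing pad has a few mm of slack. I'll push on until the stop gives a reaction force.

Call:
apply_moves(
  moves=[0.023,0,0.008,0,0,0,0.02,0.023,0,0.008,0,0,0,0.01,0.023,0,0.007,0,0,0,0,0.023,0,0.006,0,0,0,0,0.023,0,0.005,0,0,0,0,0.023,0,0,0,0,0,0,0.023,0,0,0,0,0,0,0.023,0,0,0,0,0,0],
)

```text
clock: 34.92
position: [0.5903, -0.0721, 0.1335]
ee_rot: [0.131, 0.693, 0.697, 0.13]
contact_force: [0.3, 0.8, -0.9]
width: 0.023
```

```bash
python3 k.py 90 w46 0
```

```text
[31.57453422  2.44921914 34.19080934] [-0.31  0.22  1.92  0.18  0.65 -0.43] [-0.09593744  0.8433954  -0.99718038] 0.023029894688414303
r 117.45977283560926 theta 90.76806608165892
psi+180 89.89096731216785
err mm [-3.9 -2.5  4.5] tool [-2.5 -2.  -5.7] rotdeg [-4.5   0.11  0.1 ] rows 1
   [-0.0025, -0.002, -0.0057, -0.079, 0.002, 0.002]
```

View pics/w46.png

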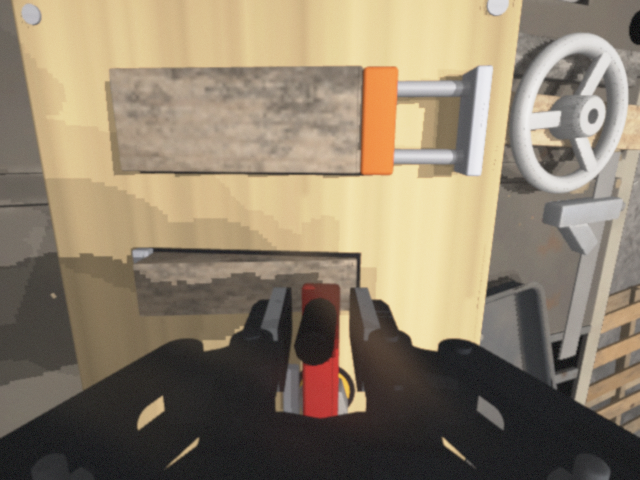

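Call:
apply_moves(
  moves=[0.034,0,0,0,0,0,0,0.034,0,-0.003,-0.004,-0.03,0,0,0.034,0,0,0,0,0,0,0.034,0,0,-0.02,-0.02,0,0,0.034,0,0,-0.035,0,0,0,0.034,0,0,-0.04,0,0,0,0.034,-0.02,0,-0.03,0,0,0,0.034,-0.03,0,-0.02,0,0,0],
)

```text
clock: 35.63
position: [0.525, -0.1182, 0.2684]
ee_rot: [0.143, 0.688, 0.696, 0.147]
contact_force: [1.2, -1.1, 0.5]
width: 0.0338
```

```bash
python3 - <<'E'
from h import *
from rig import manip
st=manip.get_state(); print(tof(st["position"]),st["contact_force"])
d=snap("wrist","w47"); t=snap("top","t47")
cv2.imwrite("pics/t47c.png",cv2.resize(t["image"][150:330,170:480,::-1],None,fx=2.5,fy=2.5,interpolation=cv2.INTER_CUBIC))
E
```

```text
[ 31.31279771 -43.39651243 184.05926797] [ 1.21330012 -1.05512685  0.50458513]
```

View pics/w47.png

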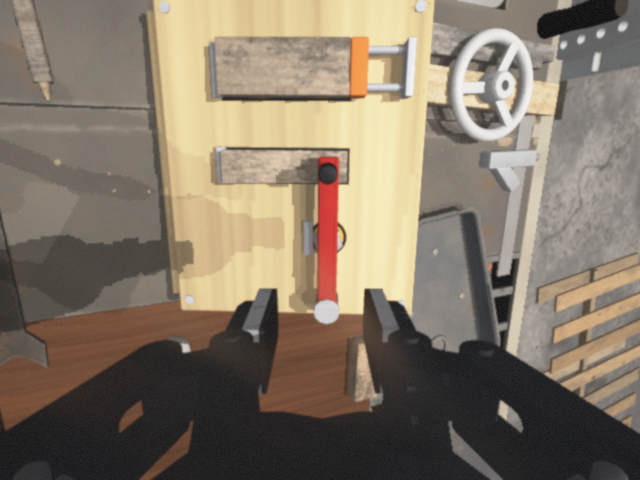

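View pics/t47c.png

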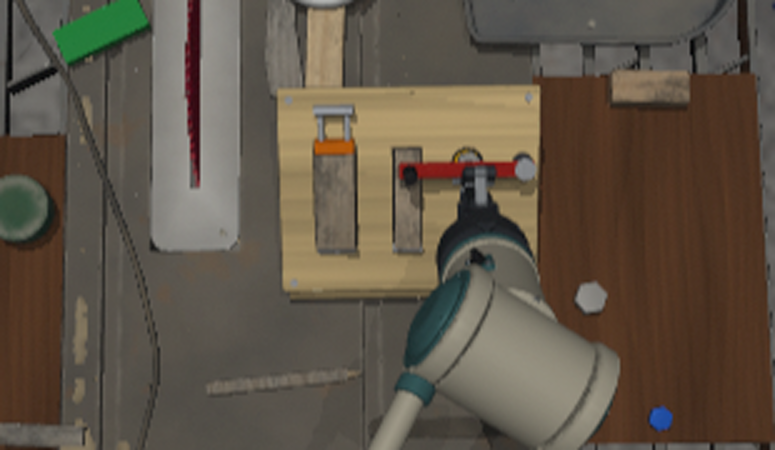

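```bash
python3 - <<'E'
from h import *
d=snap("wrist","w48"); im=d["image"]; hsv=cv2.cvtColor(im,cv2.COLOR_RGB2HSV)
m=(((hsv[...,0]<6)|(hsv[...,0]>174))&(hsv[...,1]>180)&(hsv[...,2]>90)).astype(np.uint8); m[:140]=0; m[330:]=0; m[:,:290]=0; m[:,370:]=0
(c,wh,a),cn=rect(m); b=cv2.boxPoints((c,wh,a)); P=np.array([castf(d,*q,29) for q in b]); print(P.round(1))
L=[np.linalg.norm(P[1]-P[0]),np.linalg.norm(P[2]-P[1])]; e=P[1]-P[0] if L[0]>L[1] else P[2]-P[1]
if e[1]<0: e=-e
print("len/wid",np.round(L,1),"theta",np.arctan2(e[1],-e[0]))
cv2.imwrite("pics/w48c.png",cv2.resize(im[20:330,190:430,::-1],None,fx=1.9,fy=1.9,interpolation=cv2.INTER_CUBIC))
from rig import manip; s=manip.get_state(); print(tof(s["position"]))
E
```

```text
[[ 22.1 -73.1  29. ]
 [ 22.3  -6.4  29. ]
 [ 36.   -6.3  29. ]
 [ 36.6 -72.9  29. ]]
len/wid [66.7 13.7] theta 1.5746008719907292
[ 32.253731   -47.11156975 183.02682748]
```

View pics/w48c.png

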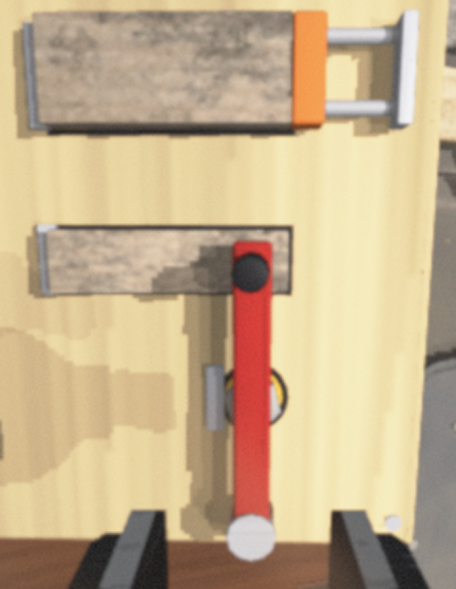

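The keeper measures about 1.57 rad and all three parts lie home. The arm is clear of everything, so I'm handing in.

```bash
python3 -c "
from rig import workorder
print(workorder.sign_off())"
```

```text
the job is handed in; nothing more can be done
None
```

I kitted all three parts on the board, swung the keeper bar to its stop and handed the job in at about 36 s of the 72 s allowed. The hand-in gave no verdict.

**What my last checks showed:**
- **Set-up block:** it measured x about -5.5 mm and y about 75 mm on the face, and it lies flat. Its lower end is behind the ledge and its upper end sits where the jaw is pushed up about 8 mm.
- **Wedge:** thick end down. Its ends measured 44.6 and -55.7 mm along the slope, and it is about on the centre line (y about 2 mm).
- **Nut:** it measured x about 30 to 31 mm and y about -60 mm, flat and against its ledge. That was before the keeper closed. In the final picture it is mostly hidden by the bar, but looks unmoved.
- **Keeper:** it measured about 1.57 rad.
- **Bystanders:** I never touched them, but I didn't measure them again at the end.

**Checks that disagreed:**
- **Camera against the given height:** the wrist camera put the board face 1 to 7 mm below the 90 mm given, while the top view fitted it. I relied on contact forces and on the drawn outlines and ledges for the final seating.
- **Extra force on the block:** my first push moved the spring jaw about 26 mm instead of the 12 mm planned, and I then pressed the block on the face with about 25 N. I eased it back before letting go.

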